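Torque the blade clamp bolt of a leather splitter

ROBOT

A 6-joint arm with a two-finger parallel gripper is mounted at the origin on a cart in front of the work surface, level with it; the furniture and walls round the work are solid. World frame = base frame: x ahead of the robot, y to its left, z up, the work surface at z = 0. Lengths are in mm, angles in rad, forces in N, time in s.
With the tool pointing down it reaches from about 350 to 875 mm from the base axis. Payload 4.2 kg.
Tool frame: the origin (TCP) lies midway between the tips of the shut fingers; the grasp point (between the pads) lies 19 mm behind it (arm.grip_point_offset is the distance from the TCP to the grasp point, in mm); z points along the fingers, x is the direction in which the jaws open and shut, and the axes are right-handed (so a half turn about z gives the same grasp; the last joint's range is limited). The gripper opens to 85 mm and grips with 20 to 120 N. Pads are 22 mm wide; open, the fingers measure 114 mm over their backs; the gripper's body (76 mm by 85 mm) begins 54 mm behind the grasp point. The pads swing forward as they close: fully open they stand 13 mm farther back than shut.
Start: joints at [1.391, 0.385, 0.008, 0, -1.194, -0.259], TCP at [265.5, 565.782, 231.312] pointing down, gripper open.
Joint ranges: [-3.14, 3.14], [-1.21, 2.06], [-1.07, 1.41], [-3.16, 2.05], [-2.99, -0.16], [-3.1, 3.1]. Speed limits (rad/s): [2.79, 2.79, 3.14, 3.14, 3.14, 3.14].

INTERFACE

Orientations are given as a unit quaternion [x, y, z, w].
In Python, from bench import arm gives the robot as it stands.
- The arm moves only by the tool move_arm, never from a script. Its argument "targets" is a list of rows, each a list of 7 numbers: the shift along the tool's x, y, z in cm, then the turn, a rotation vector about the tool's x, y, z in degrees, then the closure in counts, from 0 (fully open) to 255 (shut). In form: [[x, y, z, wx, wy, wz, grip], ...]. A call has 1 to 20 rows; each row is the pose to reach, as a shift and turn from the pose commanded when the call began, along the tool's axes at that moment; what a row does not reach only later rows make up. A row lasts 1/8 s, in which the tool goes at most 62.5 mm and 10.7 degrees, less where a joint would pass 70% of its speed; a pose out of reach is approached as far as the arm can. A call with a gripper value outside its range is refused whole. The fingers move at their own pace and stop on an object; the grip force is fixed at half the most. Time passes only in rows, so rows that repeat a pose let the fingers close. It gives the time, the measured TCP pose, the force and the opening at its end, in the units of the state.
- arm.read_state(): the state, without advancing time (a new reading comes with each control period).
- arm.get_image(name): name is "side" or "top" or "wrist"; returns (picture, depth): 400x640x3 uint8, blue, green, red; 400x640 float32, mm along the optical axis (not along the pixel's ray), 0 where there is no reading.
- arm.camera_params(name): a dict with "mtx" (3x3 intrinsics, pixels), "world_to_cam" (4x4, takes a point from world to camera coordinates); the wrist camera has in their place "mount" (4x4, takes a point from camera to tool coordinates, whose origin is the TCP and whose axes are the tool frame's). Camera axes: x right, y down, z forward; pixel columns grow to the right and rows downward; lengths in mm; the calibration is good to about 2 mm. A picture is of the moment at which its call begins: read the wrist's pose just before it. camera_params takes no time and is no camera call.
- arm.job_done(): hands the job in, once; it reports no verdict.
Trained networks look in the newest picture that a camera, given by its name, has taken for a name from the list of things; names that differ only in an ending like _2 or _b are one class to them, and where a whole thing is asked for, a point or a joint stands for the part that bears it (a point fixed in the world has none). Each returns a list of dicts, best first, with "score" (0 to 1); they miss things now and then, are a little off and sometimes report something else, mostly with a low value. They report only what shows in the picture. A call takes as long as a camera call.
- arm.search_frame(thing, camera): "bbox" ([left, top, right, bottom] in pixels, round what is visible of it).
- arm.tip_of(thing, camera): "uv" ([column, row] in pixels: a listed point, or the origin of a listed thing).
The state is a dict: "clock": time; "joints": joint angles; "joint_vel": joint speeds; "joint_efforts": joint torques, N m; "position": TCP position; "ee_rot": TCP orientation; "contact_force": force on the tool from outside, world axes, zero at the start; "wrist_torque": the same for the moment, N m; "gripper_width": finger opening in mm.
Only numpy, scipy, OpenCV 4.12 (cv2) and the standard library are available. Lean on these libraries where they do the work, as an engineer would, in place of code of your own. Each camera call takes 0.05 s, during which the arm holds its last target.

TASK

The leather splitter has a fresh blade and its square clamp bolt is only snug. Take the click wrench from its wooden rest, set its ring fully down over the bolt head and tighten the bolt clockwise until the wrench clicks (its handle breaks over), and stop right there: do not pull on until the broken-over handle runs against its stop. Then lift the wrench off, lay it back in both notches of its rest, and leave the other things on the bench where they are.

Things in the scene. Friction and masses are not known exactly. Their poses are not given: they have to be found in the camera images.
- torque_wrench: Click wrench, 0.5 kg, 267 mm long: round steel head (53 mm) holding a ring with a square through hole, steel tube, black ribbed plastic grip. Origin: centre of the ring's hole, at the ring's underside; z up through the hole, the handle runs along -x. Ring 14 mm high; hole 24.6 mm square, sides parallel to x and y. Balance point about 130 mm from the ring's centre.
- wrench_grip (a point): Gripping point of the plastic grip (grip 24 mm wide, 26 mm high, from 108 to 220 mm from the ring's centre): 150 mm from the ring's centre, 15 mm above the ring's underside; axes as the wrench, turns with the handle. At the same height lie the tube (15 mm diameter, 35 to 108 mm from the ring's centre) and the end knob (22 mm diameter, 220 to 240 mm).
- wrench_handle (a joint): Break-over of the handle round the ring (same axis), rad: 0 = straight, as it stays (within 0.04) below the set torque; positive = swung on clockwise (from above) ahead of the ring. It lets go at about 1.2 N m, some 6 to 9 N of sideways pull at wrench_grip; then the pull falls as the handle swings on, to about half at 0.1; stop at 0.19. A spring straightens it when the pull is released.
- splitter: Leather splitter, green casting fixed to the bench, 150 (x) by 170 (y) mm, with blade, fluted feed roller and a steel clamp bar across its top at 82 mm height; the clamp bolt stands in the middle of the bar and is its highest point. Origin: on the bench under the bolt's axis; z up, front to -x.
- bolt_collar (a point): Clamp bolt, on its axis, on top of its round collar (39 mm diameter), 89 mm above the bench: the ring's underside rests here when fully down. Above it stands the square head, 22 mm across flats, 15 mm high, all but its lowest 6 mm tapered, to 13.5 mm at the top; flats parallel to this point's x and y axes, which turn with the bolt. The bolt is vertical.
- bolt_corner (a point): Corner of the bolt's head, 15.6 mm off its axis; turns with it. It tightens clockwise from above, dragging from the start (4 to 8 N of pull at wrench_grip) and stiffening slowly; it turns 10 to 40 degrees until the click, different each time, and stays where it is left unless turned back. The ring has about 7 degrees of play each way; it lifts off freely only in mid-play, with the pull released.
- wrench_rest: Wooden rest, fixed: board 200 (x) by 66 by 12 mm, two notched uprights up to 70 mm high, 12 mm thick. Origin: centre of its underside. The wrench lies level along x, ring to +x, ring's origin at (150, 0, 45) mm: tube in the upright at x = +75 mm (notch 21 mm wide), end knob in that at x = -80 mm (notch 29 mm), mouths flared; grip free between, gripped at x = 0, 60 mm above the bench.
- dye_bottle: Bystander: dye bottle, stands or lies on the bench; origin at its underside.
- rivet_case: Bystander: rivet box, stands or lies on the bench; origin at its underside.
- dark_spool: Bystander: dark thread spool, stands or lies on the bench; origin at its underside.
- beige_spool: Bystander: beige thread spool, stands or lies on the bench; origin at its underside.
- folder: Bystander: bone folder, stands or lies on the bench; origin at its underside.
- wax: Bystander: wax block, stands or lies on the bench; origin at its underside.

How it is judged:
By the outcome, as a careful person would: the job done as asked, in the order asked, and still so for the second after the job is handed in, with the robot touching nothing.
It also fails if it takes over 72 s, if anything falls off the work surface, if the arm or the gripper's body presses on something with over 40 N, if the wrist force passes 120 N, or if a joint passes its speed limit or range.

## Working session

There is one attempt and no reset: what is moved stays moved. The work goes in short steps, Python scripts to look and compute and a tool call to move; the robot and the scene stay as the last step left them, time stands still between calls to the robot, and variables do not carry over. Pictures are saved under pics/ and viewed, and the job is handed in when it is done.

Besides the shell and the picture viewer there is one more tool, called after ">>>" by a JSON object that holds its "op" and its "data". move_arm: Moves the arm, as the interface text tells. Its arguments: {"type":"object","properties":{"targets":{"type":"array","items":{"type":"array","items":{"type":"number"}}}},"required":["targets"]}

```bash
ls; mkdir -p pics
python3 - <<'E'
from bench import arm
import cv2,numpy as np
print(arm.read_state())
for n in ("side","top","wrist"):
    p,d=arm.get_image(n); cv2.imwrite(f"pics/{n}0.png",p)
    print(n,arm.camera_params(n))
    for t in ("torque_wrench","wrench_grip","bolt_collar","bolt_corner","wrench_rest","splitter"):
        print(n,t,[(np.round(r["uv"],1).tolist(),round(r["score"],2)) for r in arm.tip_of(t,n)][:3])
E
```

```text
pics
{'clock': 0.0, 'joints': array([ 1.39062861e+00,  3.85542547e-01,  6.63190428e-03, -5.05951868e-04,
       -1.19399456e+00, -2.58611592e-01]), 'joint_vel': array([-8.90093237e-04,  7.18260946e-04,  5.91270508e-04, -2.90547995e-05,
       -7.72198996e-04, -1.44674840e-03]), 'joint_efforts': array([-3.52696516e-04, -3.92289984e+01,  1.88401884e+01,  4.18633282e+00,
       -4.67157253e-03, -1.46825101e-05]), 'position': array([265.2483231 , 565.27936196, 230.23138452]), 'ee_rot': array([-5.36188228e-01,  8.44097753e-01, -6.14646418e-04, -8.88442669e-04]), 'contact_force': array([0.53901241, 0.73941713, 0.48611957]), 'wrist_torque': array([-0.06258306,  0.03062011,  0.06504089]), 'gripper_width': 85.01766415433534}
side {'mtx': array([[378.89734907,   0.        , 325.21406976],
       [  0.        , 378.89734907, 199.70698798],
       [  0.        ,   0.        ,   1.        ]]), 'world_to_cam': array([[ 7.65920473e-02, -9.96860535e-01, -2.00681981e-02,
        -5.82744370e+01],
       [-6.33348037e-01, -3.30974232e-02, -7.73158991e-01,
         4.63120180e+02],
       [ 7.70067479e
[... 1167 characters left out ...]
litter [([270.7, 218.4], 0.72), ([192.0, 190.5], 0.46)]
wrist {'mtx': array([[287.79759632,   0.        , 323.53785075],
       [  0.        , 287.79759632, 200.54051313],
       [  0.        ,   0.        ,   1.        ]]), 'mount': array([[ 9.99999725e-01, -6.14080246e-04,  4.16740214e-04,
         3.19127581e-01],
       [ 4.76963962e-04,  9.62004392e-01,  2.73033556e-01,
        -6.81786767e+01],
       [-5.68570429e-04, -2.73033282e-01,  9.62004420e-01,
        -1.43335451e+02],
       [ 0.00000000e+00,  0.00000000e+00,  0.00000000e+00,
         1.00000000e+00]])}
wrist torque_wrench []
wrist wrench_grip []
wrist bolt_collar []
wrist bolt_corner []
wrist wrench_rest []
wrist splitter []
```

View pics/side0.png

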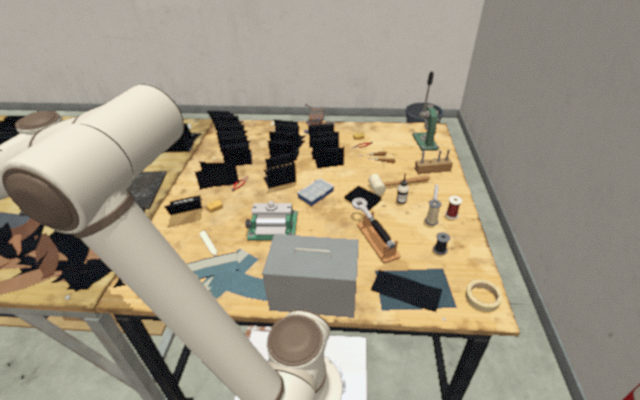

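View pics/top0.png

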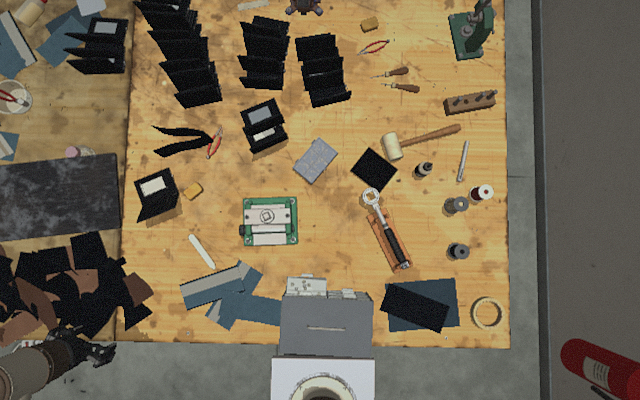

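```bash
cat > h.py <<'E'
from bench import arm
import cv2,numpy as np
from scipy.spatial.transform import Rotation as R
def cam2world(n,state=None):
    p=arm.camera_params(n)
    if n=="wrist":
        T=np.eye(4);T[:3,:3]=R.from_quat(state["ee_rot"]).as_matrix();T[:3,3]=state["position"]
        return p["mtx"],T@p["mount"]
    return p["mtx"],np.linalg.inv(p["world_to_cam"])
def back(n,uv,z=None,depth=None,state=None):
    K,T=cam2world(n,state)
    r=np.linalg.inv(K)@np.array([uv[0],uv[1],1.])
    if depth is not None: return (T@np.append(r*depth,1))[:3]
    d=T[:3,:3]@r; return T[:3,3]+d*(z-T[2,3])/d[2]
def proj(n,P,state=None):
    K,T=cam2world(n,state); c=np.linalg.inv(T)@np.append(P,1); q=K@c[:3]; return q[:2]/q[2]
def cloud(n,d,state=None):
    K,T=cam2world(n,state); v,u=np.mgrid[:400,:640]
    r=np.stack([(u-K[0,2])/K[0,0]*d,(v-K[1,2])/K[1,1]*d,d],-1)
    P=r@T[:3,:3].T+T[:3,3]; P[d==0]=np.nan; return P
def crop(p,x0,y0,x1,y1,f,name):
    cv2.imwrite("pics/"+name,cv2.resize(p[y0:y1,x0:x1],None,fx=f,fy=f,interpolation=cv2.INTER_CUBIC))
E
python3 - <<'E'
from h import *
p,d=arm.get_image("top"); np.save("top_d.npy",d)
crop(p,230,170,500,300,2.9,"topc.png")
P=cloud("top",d); np.save("topP.npy",P)
for uv,z in [((369.9,195.5),45),((372,197),59),((392.9,238.8),60),((388.9,241.9),0),((267,216),104),((266.2,215.4),89),((270.7,218.4),0)]:
    print(uv,back("top",uv,z).round(1),P[int(uv[1]),int(uv[0])].round(1))
for uv,z in [((361.8,204.8),45),((379.2,226),60),((379.1,239.7),0),((274.4,224.6),0)]:
    print("side",uv,back("side",uv,z).round(1))
# box
for r in range(180,340,12): print(r,P[r,240:470:10,2].round(0).tolist())
E
```

```text
(369.9, 195.5) [ 652.3 -132.8   45. ] [ 658.3 -135.5   -2.2]
(372, 197) [ 646.5 -137.6   59. ] [ 652.  -145.1   -1.5]
(392.9, 238.8) [ 521.4 -201.6   60. ] [ 523.9 -196.    76.6]
(388.9, 241.9) [ 510.6 -199.6    0. ] [ 513.6 -194.8   11.9]
(267, 216) [580.9 173.2 104. ] [580.9 173.1 105.1]
(266.2, 215.4) [583.2 177.7  89. ] [583.8 176.4 103.2]
(270.7, 218.4) [577.4 175.5   0. ] [575.6 165.7  93.6]
side (361.8, 204.8) [ 654.2 -144.3   45. ]
side (379.2, 226) [ 527.8 -202.8   60. ]
side (379.1, 239.7) [ 522.3 -206.4    0. ]
side (274.4, 224.6) [578.1 172.8   0. ]
180 [-0.0, -0.0, -3.0, 4.0, -1.0, 1.0, -3.0, 22.0, -0.0, 3.0, -2.0, 0.0, 3.0, 17.0, 19.0, -2.0, -6.0, 1.0, -4.0, -1.0, -2.0, 1.0, 15.0]
192 [1.0, 2.0, 3.0, 1.0, -0.0, -2.0, 1.0, -3.0, -1.0, -5.0, -3.0, -6.0, 3.0, -0.0, -1.0, 1.0, -2.0, 1.0, -4.0, -3.0, -1.0, 3.0, -4.0]
204 [-4.0, 62.0, 53.0, 62.0, 68.0, 63.0, 1.0, -1.0, 2.0, 2.0, -5.0, 3.0, -5.0, 1.0, -8.0, -4.0, -7.0, 3.0, -2.0, 1.0, -0.0, 41.0, 83.0]
216 [2.0, 84.0, 85.0, 102.0, 88.0, 81.0, -4.0, -0.0, -1.0, -3.0, 1.0, -2.0, -1.0, 8.0, 65.0, -2.0, 2.0, -1.0, -1.0, -0.0, 1.0,
[... 703 characters left out ...]
.0, 7.0, -5.0, -1.0, -0.0, 58.0, 60.0, 57.0, 55.0, 1.0, 3.0, 16.0, 4.0, 1.0, -2.0, 4.0, 9.0, 0.0, 2.0, -2.0, 7.0, 0.0, 2.0]
300 [12.0, 8.0, 1.0, -1.0, 4.0, 165.0, 166.0, 166.0, 164.0, 170.0, 166.0, 168.0, 170.0, 148.0, -1.0, -0.0, -1.0, 2.0, 5.0, 6.0, 1.0, 6.0, -4.0]
312 [10.0, 5.0, 0.0, 7.0, 4.0, 165.0, 164.0, 171.0, 168.0, 173.0, 168.0, 169.0, 167.0, 164.0, -3.0, 8.0, 13.0, 6.0, 7.0, 9.0, 6.0, 7.0, 0.0]
324 [3.0, 3.0, -2.0, 4.0, 169.0, 167.0, 167.0, 165.0, 167.0, 169.0, 164.0, 166.0, 165.0, 168.0, 0.0, 8.0, 7.0, -2.0, 5.0, 5.0, 7.0, -2.0, -3.0]
336 [4.0, -5.0, 1.0, -3.0, 170.0, 168.0, 168.0, 168.0, 166.0, 168.0, 169.0, 169.0, 172.0, 165.0, -0.0, nan, -0.0, -2.0, 0.0, -3.0, 1.0, -1.0, -1.0]
```

View pics/topc.png

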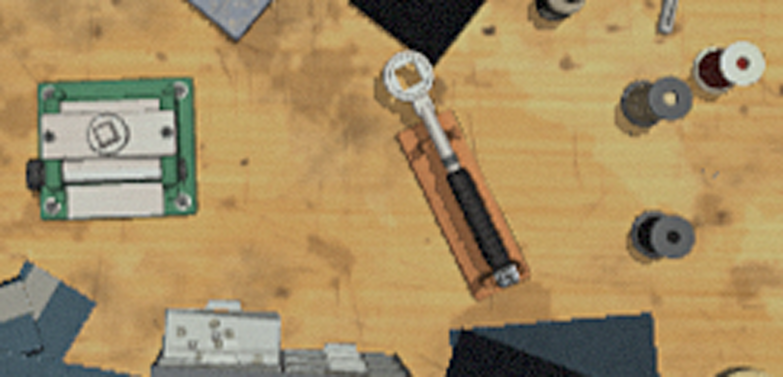

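```bash
cat > plan.py <<'E'
import sys,json,numpy as np
from bench import arm
from scipy.spatial.transform import Rotation as R
# cmd.json: commanded x,y,z,yaw(deg of tool x), tool pointing straight down
try: cmd=json.load(open("cmd.json"))
except: cmd=[265.5,565.78,231.3,245.1]
def axes(yaw):
    a=np.radians(yaw); return np.array([[np.cos(a),np.sin(a),0],[np.sin(a),-np.cos(a),0],[0,0,-1]])
def rows(wps,grip,c=None):
    """wps: list of (x,y,z,yaw,n)"""
    c=np.array(c or cmd,float); A=axes(c[3]); out=[]; prev=c
    for w in wps:
        t=np.array(w[:4],float)
        for i in range(1,w[4]+1):
            s=i/w[4]; p=prev+(t-prev)*s
            d=A@(p[:3]-c[:3])/10
            out.append([round(d[0],2),round(d[1],2),round(d[2],2),0,0,round(-(p[3]-c[3]),1),grip])
        prev=t
    return out
def save(c): json.dump(list(c),open("cmd.json","w"))
def after(row):
    """commanded pose after executing row from cmd"""
    A=axes(cmd[3]); p=np.array(cmd[:3])+A.T@(np.array(row[:3])*10); return [*p,cmd[3]-row[5]]
E
python3 - <<'E'
from plan import *
r=rows([(582,174,200,180,14)],0)
print(json.dumps(r)); save(after(r[-1]))
E
```

```text
[[1.59, -3.23, 0.22, 0, 0, 4.7, 0], [3.17, -6.46, 0.45, 0, 0, 9.3, 0], [4.76, -9.69, 0.67, 0, 0, 13.9, 0], [6.35, -12.92, 0.89, 0, 0, 18.6, 0], [7.93, -16.14, 1.12, 0, 0, 23.2, 0], [9.52, -19.37, 1.34, 0, 0, 27.9, 0], [11.11, -22.6, 1.57, 0, 0, 32.5, 0], [12.69, -25.83, 1.79, 0, 0, 37.2, 0], [14.28, -29.06, 2.01, 0, 0, 41.8, 0], [15.86, -32.29, 2.24, 0, 0, 46.5, 0], [17.45, -35.52, 2.46, 0, 0, 51.2, 0], [19.04, -38.75, 2.68, 0, 0, 55.8, 0], [20.62, -41.97, 2.91, 0, 0, 60.4, 0], [22.21, -45.2, 3.13, 0, 0, 65.1, 0]]
```

>>> {"op": "move_arm", "data": {"targets": [[3.17,-6.46,0.45,0,0,9.3,0],[6.35,-12.92,0.89,0,0,18.6,0],[9.52,-19.37,1.34,0,0,27.9,0],[12.69,-25.83,1.79,0,0,37.2,0],[15.86,-32.29,2.24,0,0,46.5,0],[19.04,-38.75,2.68,0,0,55.8,0],[22.21,-45.2,3.13,0,0,65.1,0],[22.21,-45.2,3.13,0,0,65.1,0],[22.21,-45.2,3.13,0,0,65.1,0]]}}

```text
clock: 2.22
position: [582.0, 169.2, 199.2]
ee_rot: [0.005, 1.0, -0.0, -0.0]
contact_force: [-0.2, -0.6, -0.6]
gripper_width: 85.2
```

Run:
```python
from h import *
s=arm.read_state(); print(s["position"],s["ee_rot"],s["clock"],s["joints"].round(3),s["contact_force"])
p,d=arm.get_image("wrist"); cv2.imwrite("pics/w1.png",p); np.savez("w1.npz",p=p,d=d,pos=s["position"],q=s["ee_rot"])
for t in ("bolt_collar","bolt_corner","splitter"):
    print(t,[(np.round(r["uv"],1).tolist(),round(r["score"],2)) for r in arm.tip_of(t,"wrist")][:4])
s=arm.read_state(); print(s["position"])
```

```text
[581.9712358  169.2248751  199.19307893] [ 4.93172588e-03  9.99987658e-01 -4.12403607e-04 -4.38483109e-04] 2.225 [ 0.55   0.377 -0.088  0.    -1.107 -0.56 ] [-0.23756968 -0.59506089 -0.61980951]
bolt_collar [([323.1, 203.9], 0.66)]
bolt_corner [([318.2, 221.4], 0.76)]
splitter [([324.6, 182.8], 0.58)]
[579.90577043 173.43277559 200.14413827]
```

View pics/w1.png

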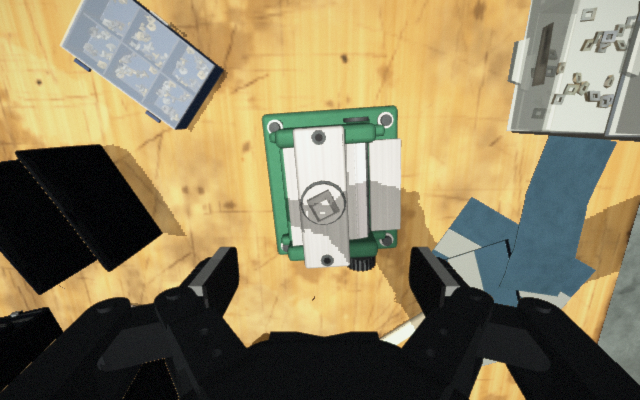

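Run:
```python
from h import *
s=arm.read_state(); print(s["position"],s["clock"],s["joints"].round(3))
p,d=arm.get_image("wrist"); np.savez("w1.npz",p=p,d=d,pos=s["position"],q=s["ee_rot"])
crop(p,240,120,420,255,4.4,"w1c.png")
for t in ("bolt_collar","bolt_corner","splitter"):
    r=arm.tip_of(t,"wrist")
    for q in r[:2]: print(t,np.round(q["uv"],1),round(q["score"],2),back("wrist",q["uv"],{"bolt_collar":89,"bolt_corner":96,"splitter":0}[t],state=s).round(1))
s=arm.read_state(); print(s["position"])
```

```text
[579.90577043 173.43277559 200.14413827] 2.425 [ 0.558  0.374 -0.089 -0.    -1.107 -0.561]
bolt_collar [320.8 197.8] 0.92 [581.3 173.9  89. ]
bolt_corner [315.2 218.3] 0.74 [586.5 191.3  96. ]
splitter [322.6 179.7] 0.81 [579.9 175.4   0. ]
[579.7564647  173.94010586 200.35108509]
```

View pics/w1c.png

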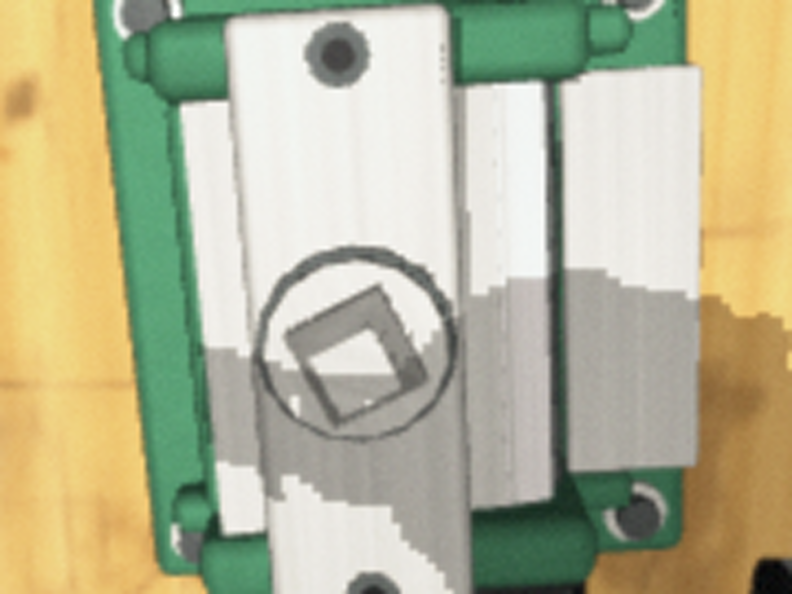

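Run:
```python
from h import *
f=np.load("w1.npz"); s=dict(position=f["pos"]*0+[579.83,173.7,200.25],ee_rot=f["q"])
g=lambda c,z: back("wrist",((c[0]+.5)/4.4-.5+240,(c[1]+.5)/4.4-.5+120),z,state=s)
C=[g(c,95) for c in [(285,332),(380,287),(427,378),(337,427)]]
C=np.array(C); print(C.round(1), C.mean(0))
e=np.roll(C,-1,0)-C; print(np.linalg.norm(e,axis=1),np.degrees(np.arctan2(e[:,1],e[:,0]))%90)
T=np.array([g(c,104) for c in [(305,363),(367,325),(400,374),(340,410)]]); print(T.mean(0)); e=np.roll(T,-1,0)-T;print(np.degrees(np.arctan2(e[:,1],e[:,0]))%90)
print("collar",g((357,343),89))
# splitter yaw: clamp bar left edge (230,20)->(272,594) 
a=g((230,20),82);b=g((272,594),82);print("bar",np.degrees(np.arctan2(*(b-a)[1::-1])))
a=g((447,10),82);b=g((468,594),82);print("bar",np.degrees(np.arctan2(*(b-a)[1::-1])))
P=cloud("wrist",f["d"],s)
m=(np.hypot(P[...,0]-581,P[...,1]-174)<5); print("topz",np.nanmedian(P[m][:,2]),m.sum(),np.nanmean(P[m],0))
```

```text
[[595.8 169.9  95. ]
 [576.5 160.7  95. ]
 [566.9 179.8  95. ]
 [585.5 190.3  95. ]] [581.18562424 175.17355368  95.        ]
[21.40537894 21.4121739  21.34997881 22.8693689 ] [25.67627164 26.66670123 29.58523362 26.86686479]
[581.9520452  174.99259267 104.        ]
[32.09616096 32.88855786 31.9441199  34.83504894]
collar [581.28651349 173.92942002  89.        ]
bar 92.40322796272342
bar 92.87869375655727
topz 104.84982050166474 100 [580.9416765  173.93321823 104.92859676]
```

Run:
```python
from plan import *
print(cmd)
r=rows([(524,-202,190,116.5,10)],0)
r+=[r[-1]]*3
print(json.dumps(r)); save(after(r[-1]))
```

```text
[581.9718403108225, 174.01733678375967, 200.0, 180.0]
[[0.58, -3.76, 0.1, 0, 0, 6.3, 0], [1.16, -7.52, 0.2, 0, 0, 12.7, 0], [1.74, -11.28, 0.3, 0, 0, 19.1, 0], [2.32, -15.04, 0.4, 0, 0, 25.4, 0], [2.9, -18.8, 0.5, 0, 0, 31.8, 0], [3.48, -22.56, 0.6, 0, 0, 38.1, 0], [4.06, -26.32, 0.7, 0, 0, 44.4, 0], [4.64, -30.08, 0.8, 0, 0, 50.8, 0], [5.22, -33.84, 0.9, 0, 0, 57.2, 0], [5.8, -37.6, 1.0, 0, 0, 63.5, 0], [5.8, -37.6, 1.0, 0, 0, 63.5, 0], [5.8, -37.6, 1.0, 0, 0, 63.5, 0], [5.8, -37.6, 1.0, 0, 0, 63.5, 0]]
```

Run:
```python
import plan
from plan import *
plan.cmd=[265.5,565.78,231.3,244.86]
c=after([22.21, -45.2, 3.13, 0, 0, 65.1, 0]); print(c)
s=arm.read_state(); print(s["position"], np.degrees(2*np.arctan2(s["ee_rot"][1],s["ee_rot"][0])))
r=rows([(524,-202,190,116.5,10)],0,c)
r+=[r[-1]]*3
print(json.dumps(r)); plan.cmd=c; save(after(r[-1]))
```

```text
[np.float64(580.3280571057912), np.float64(172.69514343720556), np.float64(200.0), 179.76000000000002]
[579.7564647  173.94010586 200.35108509] 179.88263958367742
[[0.55, -3.75, 0.1, 0, 0, 6.3, 0], [1.1, -7.5, 0.2, 0, 0, 12.7, 0], [1.64, -11.25, 0.3, 0, 0, 19.0, 0], [2.19, -15.0, 0.4, 0, 0, 25.3, 0], [2.74, -18.75, 0.5, 0, 0, 31.6, 0], [3.29, -22.5, 0.6, 0, 0, 38.0, 0], [3.83, -26.24, 0.7, 0, 0, 44.3, 0], [4.38, -29.99, 0.8, 0, 0, 50.6, 0], [4.93, -33.74, 0.9, 0, 0, 56.9, 0], [5.48, -37.49, 1.0, 0, 0, 63.3, 0], [5.48, -37.49, 1.0, 0, 0, 63.3, 0], [5.48, -37.49, 1.0, 0, 0, 63.3, 0], [5.48, -37.49, 1.0, 0, 0, 63.3, 0]]
```

>>> {"op": "move_arm", "data": {"targets": [[0.55,-3.75,0.1,0,0,6.3,0],[1.1,-7.5,0.2,0,0,12.7,0],[1.64,-11.25,0.3,0,0,19,0],[2.19,-15,0.4,0,0,25.3,0],[2.74,-18.75,0.5,0,0,31.6,0],[3.29,-22.5,0.6,0,0,38,0],[3.83,-26.24,0.7,0,0,44.3,0],[4.38,-30,0.8,0,0,50.6,0],[4.93,-33.74,0.9,0,0,56.9,0],[5.48,-37.5,1,0,0,63.3,0],[5.48,-37.5,1,0,0,63.3,0],[5.48,-37.5,1,0,0,63.3,0],[5.48,-37.5,1,0,0,63.3,0]]}}

```text
clock: 4.25
position: [524.3, -200.9, 190.2]
ee_rot: [0.526, 0.851, 0.0, 0.0]
contact_force: [0.3, 0.4, -0.2]
gripper_width: 85.4
```

Run:
```python
from h import *
s=arm.read_state(); print(s["position"],s["ee_rot"],s["clock"],s["joints"].round(3),s["contact_force"].round(2))
p,d=arm.get_image("wrist"); np.savez("w2.npz",p=p,d=d,pos=s["position"],q=s["ee_rot"]); cv2.imwrite("pics/w2.png",p)
for t,z in (("torque_wrench",45),("wrench_grip",60),("wrench_rest",0)):
    r=arm.tip_of(t,"wrist")
    for q in r[:2]: print(t,np.round(q["uv"],1),round(q["score"],2),back("wrist",q["uv"],z,state=s).round(1))
s=arm.read_state(); print(s["position"])
```

```text
[ 524.28445879 -200.93525376  190.19322809] [5.25570579e-01 8.50749985e-01 1.04676653e-04 1.35574275e-04] 4.25 [-0.077  0.311 -0.212 -0.    -1.048 -1.029] [ 0.27  0.43 -0.19]
torque_wrench [324.8 311.4] 0.72 [ 654.4 -133.7   45. ]
wrench_grip [324.4 186.9] 0.79 [ 518.  -202.6   60. ]
wrench_rest [325.9 171.8] 0.74 [ 513.4 -202.8    0. ]
[ 524.15991358 -201.3742237   190.11553189]
```

View pics/w2.png

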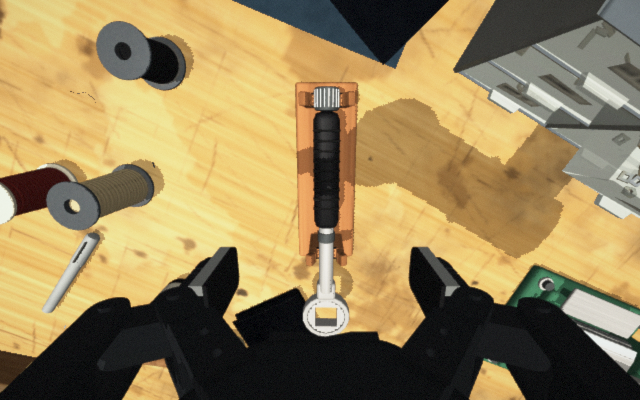

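Run:
```python
from h import *
f=np.load("w2.npz"); s=dict(position=np.array([524.2,-201.2,190.15]),ee_rot=f["q"]); p=f["p"]
crop(p,285,75,370,340,2.2,"w2c.png")
g=lambda uv,z: back("wrist",uv,z,state=s)
a=g((327.3,97),68); b=g((325.5,314.5),59); c=g((325,187),70)
print(a,b,c,np.linalg.norm(b-a),np.degrees(np.arctan2(*(b-a)[1::-1])))
P=cloud("wrist",f["d"],s)
# tube axis & grip points via height
u,v=np.meshgrid(np.arange(640),np.arange(400))
m=(P[...,2]>55)&(P[...,2]<85)&(u>300)&(u<350)&(v<340)&(v>85)
Q=P[m]; print(m.sum())
from numpy.linalg import svd
d=np.array([np.cos(np.radians(26.5)),np.sin(np.radians(26.5))]);
t=(Q[:,:2]-[521,-202])@d; n=(Q[:,:2]-[521,-202])@[-d[1],d[0]]
for lo in range(-110,160,15):
    k=(t>=lo)&(t<lo+15)
    if k.sum()>3: print(lo,k.sum(),np.round([np.percentile(n[k],3),np.median(n[k]),np.percentile(n[k],97),np.percentile(Q[k][:,2],90)],1))
```

```text
[ 443.36586417 -237.41158164   68.        ] [ 648.20321088 -136.23245447   59.        ] [ 515.63830599 -203.40761587   70.        ] 228.64066651153533 26.287006049591078
6344
-95 655 [-19.1   0.9  20.9  71.4]
-80 460 [-15.    1.8  17.5  72.9]
-65 456 [-9.6  1.9 13.5 74.1]
-50 450 [-9.   1.9 13.5 74.2]
-35 437 [-9.   2.  13.1 74.1]
-20 393 [-9.2  2.  13.2 73.9]
-5 389 [-9.3  2.1 13.3 74.1]
10 375 [-9.4  2.1 13.6 74.1]
25 241 [-8.5  2.2 12.7 73.4]
40 226 [-5.8  2.2 10.4 69. ]
55 390 [-16.    2.3  20.5  70.3]
70 289 [-16.9   2.4  21.6  70.6]
85 177 [-4.9  2.4  8.8 68.1]
100 219 [-7.1  2.4 11.1 67.6]
115 297 [-16.2   1.5  20.3  64. ]
130 333 [-21.9   2.6  26.   60.6]
145 345 [-20.9   1.6  26.1  60.5]
```

View pics/w2c.png

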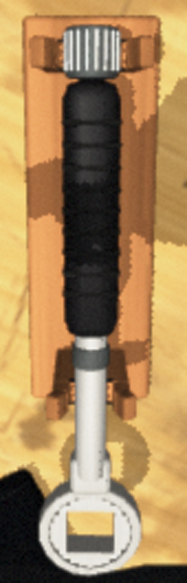

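Run:
```python
from plan import *
c=[524.2,-201.35,190.1,116.59]
r=rows([(514,-203.3,150,116.5,2),(514,-203.3,41,116.5,5),(514,-203.3,41,116.5,2)],0,c)
print(json.dumps(r))
```

```text
[[0.14, -0.5, 2.0, 0, 0, 0.0, 0], [0.28, -1.0, 4.01, 0, 0, 0.1, 0], [0.28, -1.0, 6.19, 0, 0, 0.1, 0], [0.28, -1.0, 8.37, 0, 0, 0.1, 0], [0.28, -1.0, 10.55, 0, 0, 0.1, 0], [0.28, -1.0, 12.73, 0, 0, 0.1, 0], [0.28, -1.0, 14.91, 0, 0, 0.1, 0], [0.28, -1.0, 14.91, 0, 0, 0.1, 0], [0.28, -1.0, 14.91, 0, 0, 0.1, 0]]
```

>>> {"op": "move_arm", "data": {"targets": [[0.14,-0.5,2.0,0,0,0,0],[0.28,-1.0,4.0,0,0,0.1,0],[0.28,-1.0,6.2,0,0,0.1,0],[0.28,-1.0,8.4,0,0,0.1,0],[0.28,-1.0,10.6,0,0,0.1,0],[0.28,-1.0,12.7,0,0,0.1,0],[0.28,-1.0,14.9,0,0,0.1,0],[0.28,-1.0,14.9,0,0,0.1,0],[0.28,-1.0,14.9,0,0,0.1,0],[0.28,-1.0,14.9,0,0,0.1,255],[0.28,-1.0,14.9,0,0,0.1,255],[0.28,-1.0,14.9,0,0,0.1,255],[0.28,-1.0,14.9,0,0,0.1,255]]}}

```text
clock: 6.08
position: [514.0, -204.2, 41.5]
ee_rot: [0.527, 0.85, 0.0, 0.0]
contact_force: [-0.9, 0.6, 3.1]
gripper_width: 23.7
```

>>> {"op": "move_arm", "data": {"targets": [[0,0,0,0,0,0,255],[0,0,-1.0,0,0,0,255],[0,0,-3.0,0,0,0,255],[0,0,-6.0,0,0,0,255],[0,0,-9.0,0,0,0,255],[0,0,-12.0,0,0,0,255],[0,0,-12.0,0,0,0,255],[0,0,-12.0,0,0,0,255]]}}

```text
clock: 7.08
position: [512.1, -203.5, 159.1]
ee_rot: [0.528, 0.85, -0.0, -0.002]
contact_force: [0.1, 0.4, -5.1]
gripper_width: 23.0
```

Run:
```python
from h import *
s=arm.read_state(); print(s["position"],np.degrees(2*np.arctan2(s["ee_rot"][1],s["ee_rot"][0])),s["clock"],s["joints"].round(3),s["contact_force"].round(2),s["wrist_torque"].round(2),s["gripper_width"])
p,d=arm.get_image("wrist"); np.savez("w3.npz",p=p,d=d,pos=s["position"],q=s["ee_rot"]); cv2.imwrite("pics/w3.png",p)
P=cloud("wrist",d,s)
u,v=np.meshgrid(np.arange(640),np.arange(400))
m=(P[...,2]>130)&(u>250)&(u<400)&(v<320)
Q=P[m]; y=26.5
d_=np.array([np.cos(np.radians(y)),np.sin(np.radians(y))])
t=(Q[:,:2]-s["position"][:2])@d_; n=(Q[:,:2]-s["position"][:2])@[-d_[1],d_[0]]
for lo in range(-110,190,15):
    k=(t>=lo)&(t<lo+15)
    if k.sum()>3: print(lo,k.sum(),np.round([np.percentile(n[k],3),np.median(n[k]),np.percentile(n[k],97),np.percentile(Q[k][:,2],90)],1))
```

```text
[ 512.14692495 -203.51985749  159.11113717] 116.3165143628784 7.075 [-8.500e-02  3.260e-01 -2.750e-01 -1.000e-03 -9.730e-01 -1.026e+00] [ 0.11  0.39 -5.13] [-0.04  0.09  0.02] 23.016708072082572
-95 1008 [ -9.6   0.6  10.7 189.5]
-80 2147 [ -9.7   0.5  10.9 189.6]
-65 2238 [-10.1   0.5  11.4 191.6]
-50 2025 [-10.5   0.4  11.5 191.8]
-35 1907 [-10.7   0.7  11.8 191.8]
-20 7247 [-23.1   1.1  24.3 232.2]
-5 1986 [-12.8   0.4  13.6 198. ]
10 872 [-11.1   0.6  11.9 191.4]
```

View pics/w3.png

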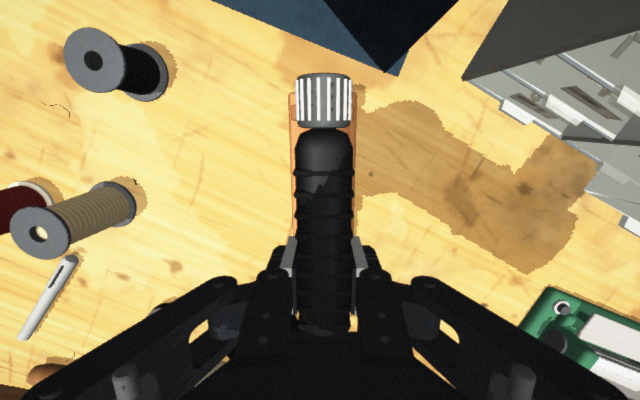

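Run:
```python
from h import *
f=np.load("w3.npz"); s=dict(position=f["pos"],ee_rot=f["q"])
P=cloud("wrist",f["d"],s); d_=np.array([np.cos(np.radians(26.5)),np.sin(np.radians(26.5))])
for v in range(68,136,4):
    q=P[v,325]; print(v,((q[:2]-s["position"][:2])@d_).round(1),q[2].round(1))
for uv,z in [((325,74),178),((325,128),189),((325,128),186)]:
    q=back("wrist",uv,z,state=s); print(uv,((q[:2]-s["position"][:2])@d_).round(1))
f=np.load("w2.npz"); s=dict(position=np.array([524.2,-201.2,190.15]),ee_rot=f["q"])
P=cloud("wrist",f["d"],s)
for v in range(296,336,2):
    q=P[v,[310,325]]; print(v,((q[:,:2]-[514.,-203.8])@d_).round(1),q[:,2].round(1))
for uv,z in [((327,86),62),((327,110),69),((325,228),62),((325,327),59),((325,304),59)]:
    q=back("wrist",uv,z,state=s); print(uv,((q[:2]-[514,-203.8])@d_).round(1))
```

```text
68 -117.9 0.5
72 -114.5 -0.3
76 -85.1 189.6
80 -83.8 188.7
84 -82.3 189.9
88 -81.0 189.3
92 -79.7 188.3
96 -78.2 189.3
100 -76.8 189.5
104 -75.5 188.0
108 -74.0 189.2
112 -72.6 188.0
116 -71.1 188.9
120 -69.7 188.2
124 -68.2 189.8
128 -66.6 183.7
132 -65.2 187.5
(325, 74) -87.4
(325, 128) -66.7
(325, 128) -66.6
296 [132.6 123.1] [50.1 64. ]
298 [133.3 125.4] [52.9 64.3]
300 [132.7 131.2] [57.5 59.6]
302 [133.1 134.1] [60.4 59.1]
304 [135.7 136.2] [60.4 59.6]
306 [138.2 138.8] [60.4 59.7]
308 [141.9 184.3] [58.8  1.2]
310 [144.  188.1] [59.5  0.2]
312 [146.6 191.2] [59.5  0.4]
314 [149.3 194.6] [59.5  0.1]
316 [152.1 197. ] [59.2  1.1]
318 [155.1 165.5] [58.6 45.4]
320 [157.2 164.4] [59.4 50.2]
322 [159.5 164.6] [59.8 53.4]
324 [162.4 164.8] [59.5 56.5]
326 [165.2 165.4] [59.4 59.1]
328 [166.5 167.9] [61.  59.3]
330 [169.6 170.1] [60.5 59.9]
332 [206.6 173.2] [20.2 59.5]
334 [-1.000e-01  1.746e+02] [264.1  60.9]
(327, 86) -87.8
(327, 110) -67.4
(325, 228) 45.9
(325, 327) 166.8
(325, 304) 136.7
```

Run:
```python
from plan import *
c=[512.15,-203.5,159.1,116.3]
r=rows([(651.8,38.5,150,207.2,16),(651.8,38.5,128,207.2,2)],255,c); r+=[r[-1]]*2
print(json.dumps(r));
```

```text
[[0.97, 1.45, 0.06, 0, 0, -5.7, 255], [1.94, 2.91, 0.11, 0, 0, -11.4, 255], [2.91, 4.36, 0.17, 0, 0, -17.0, 255], [3.88, 5.81, 0.23, 0, 0, -22.7, 255], [4.85, 7.26, 0.28, 0, 0, -28.4, 255], [5.82, 8.72, 0.34, 0, 0, -34.1, 255], [6.78, 10.17, 0.4, 0, 0, -39.8, 255], [7.75, 11.62, 0.45, 0, 0, -45.4, 255], [8.72, 13.07, 0.51, 0, 0, -51.1, 255], [9.69, 14.53, 0.57, 0, 0, -56.8, 255], [10.66, 15.98, 0.63, 0, 0, -62.5, 255], [11.63, 17.43, 0.68, 0, 0, -68.2, 255], [12.6, 18.88, 0.74, 0, 0, -73.9, 255], [13.57, 20.34, 0.8, 0, 0, -79.5, 255], [14.54, 21.79, 0.85, 0, 0, -85.2, 255], [15.51, 23.24, 0.91, 0, 0, -90.9, 255], [15.51, 23.24, 2.01, 0, 0, -90.9, 255], [15.51, 23.24, 3.11, 0, 0, -90.9, 255], [15.51, 23.24, 3.11, 0, 0, -90.9, 255], [15.51, 23.24, 3.11, 0, 0, -90.9, 255]]
```

>>> {"op": "move_arm", "data": {"targets": [[0.97,1.45,0.06,0,0,-5.7,255],[1.94,2.91,0.11,0,0,-11.4,255],[2.91,4.36,0.17,0,0,-17.0,255],[3.88,5.81,0.23,0,0,-22.7,255],[4.85,7.26,0.28,0,0,-28.4,255],[5.82,8.72,0.34,0,0,-34.1,255],[6.78,10.17,0.4,0,0,-39.8,255],[7.75,11.62,0.45,0,0,-45.4,255],[8.72,13.07,0.51,0,0,-51.1,255],[9.69,14.53,0.57,0,0,-56.8,255],[10.66,15.98,0.63,0,0,-62.5,255],[11.63,17.43,0.68,0,0,-68.2,255],[12.6,18.88,0.74,0,0,-73.9,255],[13.57,20.34,0.8,0,0,-79.5,255],[14.54,21.79,0.85,0,0,-85.2,255],[15.5,23.24,0.9,0,0,-90.9,255],[15.5,23.24,2.0,0,0,-90.9,255],[15.5,23.24,3.1,0,0,-90.9,255],[15.5,23.24,3.1,0,0,-90.9,255],[15.5,23.24,3.1,0,0,-90.9,255]]}}

```text
clock: 9.62
position: [653.1, 37.5, 130.0]
ee_rot: [-0.235, 0.972, -0.0, -0.0]
contact_force: [-0.4, -0.6, -5.1]
gripper_width: 23.2
```

Run:
```python
from h import *
p,d=arm.get_image("top");s=arm.read_state(); print(s["position"],np.degrees(2*np.arctan2(s["ee_rot"][1],s["ee_rot"][0]))%360,s["clock"],s["joints"].round(3),s["contact_force"].round(2),s["wrist_torque"].round(2),s["gripper_width"])
np.savez("t4.npz",p=p,d=d); crop(p,220,160,360,260,5.6,"t4.png")
p2,d2=arm.get_image("side"); crop(p2,200,160,360,280,5,"s4.png");np.savez("s4.npz",p=p2,d=d2)
s=arm.read_state(); print(s["position"],np.degrees(2*np.arctan2(s["ee_rot"][1],s["ee_rot"][0]))%360)
for n in("top","side"):
  for t in ("torque_wrench","bolt_collar","bolt_corner"):
    for q in arm.tip_of(t,n)[:2]: print(n,t,np.round(q["uv"],1),round(q["score"],2))
```

```text
[653.3486341   37.63385006 130.36499774] 207.22477122911147 9.675 [ 0.304  0.513 -0.048  0.    -1.008  0.171] [-0.2  -0.23 -5.72] [-0.08 -0.04  0.04] 22.954797638429323
[653.44189404  37.76283595 130.60356007] 207.22716033050548
top torque_wrench [267.  215.2] 0.51
top bolt_collar [391.4 239.9] 0.66
top bolt_collar [266.  213.9] 0.63
top bolt_corner [260.1 215. ] 0.62
top bolt_corner [267.3 219.7] 0.59
side torque_wrench [268.1 195.9] 0.87
side torque_wrench [270.7 202.6] 0.71
side bolt_collar [267.3 205.1] 0.68
side bolt_collar [271.6 207.2] 0.64
side bolt_corner [266.9 206.4] 0.47
```

View pics/t4.png

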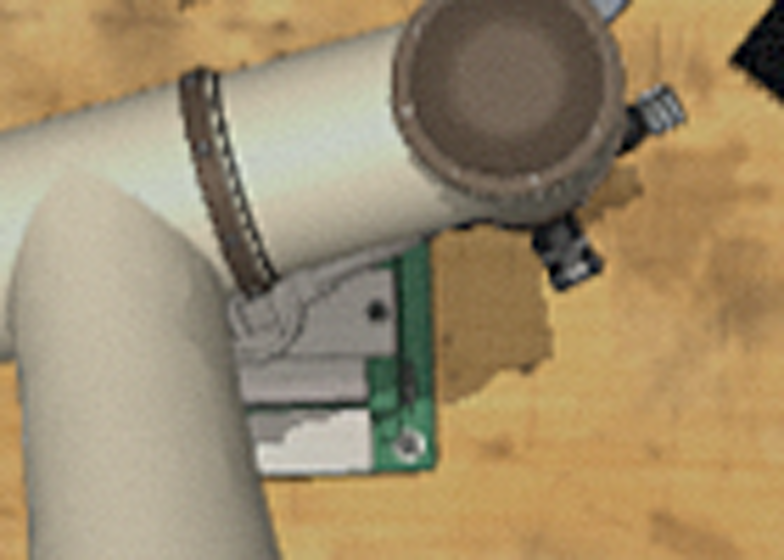

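View pics/s4.png

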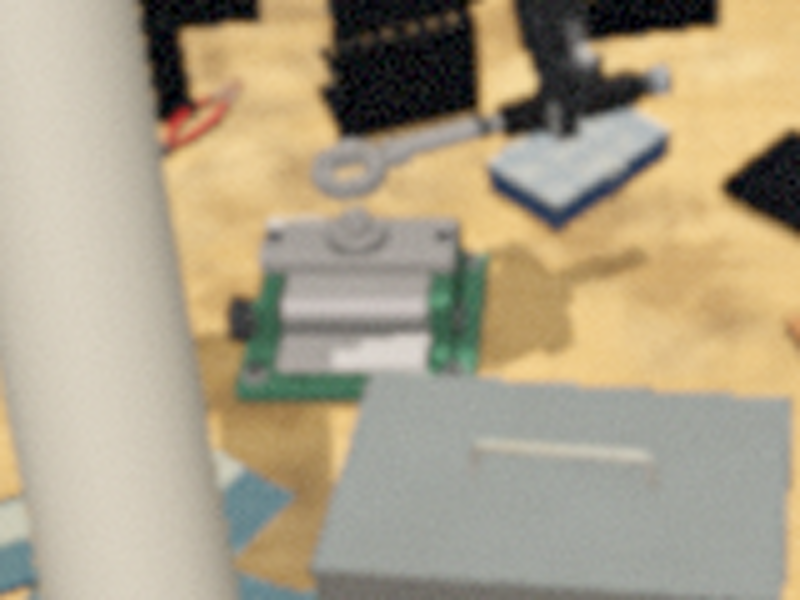

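Run:
```python
from h import *
pos=np.array([653.44,37.76]); d=np.array([np.cos(np.radians(117.3)),np.sin(np.radians(117.3))])
ring=pos+153*d+.5*np.array([-d[1],d[0]]); print(ring)
cr=lambda uv:((uv-[200,160]+.5)*5-.5).round(1)
for z in (135,142,149): print("ring",z,cr(proj("side",[*ring,z])))
for z in (89,104): print("bolt",z,cr(proj("side",[581.2,174.3,z])))
ct=lambda uv:((uv-[220,160]+.5)*5.6-.5).round(1)
for z in (135,149): print("ring",z,ct(proj("top",[*ring,z])))
p=np.load("s4.npz")["p"]; 
cv2.imwrite("pics/s4b.png",cv2.resize(p[185:215,250:300],None,fx=14,fy=14,interpolation=cv2.INTER_CUBIC))
p=np.load("t4.npz")["p"]; 
cv2.imwrite("pics/t4b.png",cv2.resize(p[200:235,250:300],None,fx=14,fy=14,interpolation=cv2.INTER_CUBIC))
```

```text
[582.82230955 173.48911182]
ring 135 [353.7 177.2]
ring 142 [352.5 169.2]
ring 149 [351.4 161.2]
bolt 89 [359.4 229.5]
bolt 104 [357.  213.2]
ring 135 [256.8 309.6]
ring 149 [252.9 308.4]
```

View pics/s4b.png

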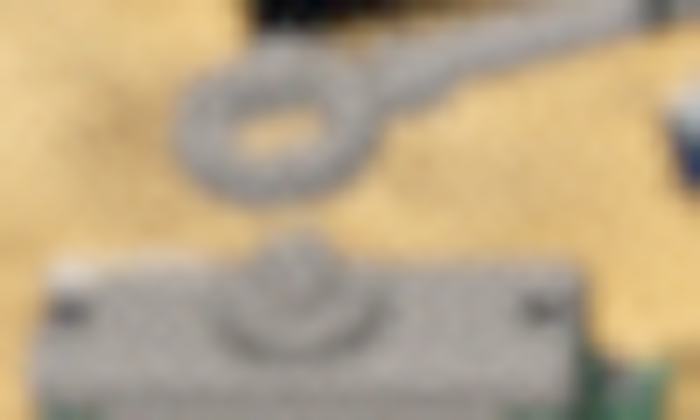

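View pics/t4b.png

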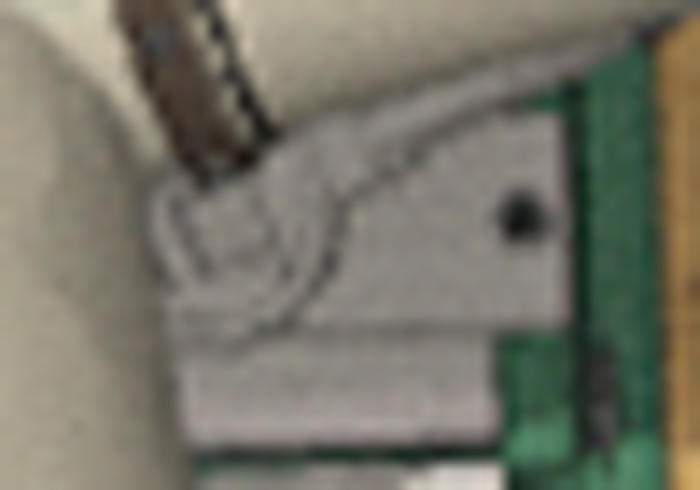

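>>> {"op": "move_arm", "data": {"targets": [[0.06,0.06,0.8,0,0,0,255],[0.12,0.12,1.6,0,0,0,255],[0.12,0.12,2.2,0,0,0,255],[0.12,0.12,2.4,0,0,0,255],[0.12,0.12,2.4,0,0,0,255],[0.12,0.12,2.4,0,0,0,255]]}}

```text
clock: 10.78
position: [651.9, 38.6, 106.4]
ee_rot: [-0.236, 0.972, -0.0, 0.0]
contact_force: [0.4, 0.5, -5.6]
gripper_width: 23.2
```

```bash
cat > st.py <<'E'
from h import *
def st():
    s=arm.read_state(); print(s["position"].round(2),"yaw",round(np.degrees(2*np.arctan2(s["ee_rot"][1],s["ee_rot"][0]))%360,2),s["clock"],"F",s["contact_force"].round(2),"T",s["wrist_torque"].round(2),"w",round(s["gripper_width"],1)); return s
E
python3 - <<'E'
from st import *
s=st()
p,d=arm.get_image("side"); cv2.imwrite("pics/s5.png",cv2.resize(p[185:225,245:315],None,fx=10,fy=10,interpolation=cv2.INTER_CUBIC))
s=st()
E
```

```text
[651.85  38.6  106.35] yaw 207.27 10.775 F [ 0.4   0.47 -5.58] T [-0.04 -0.04  0.  ] w 23.2
[651.81  38.61 106.38] yaw 207.26 10.825 F [ 0.57  0.68 -4.8 ] T [-0.13 -0.05 -0.  ] w 23.0
```

View pics/s5.png

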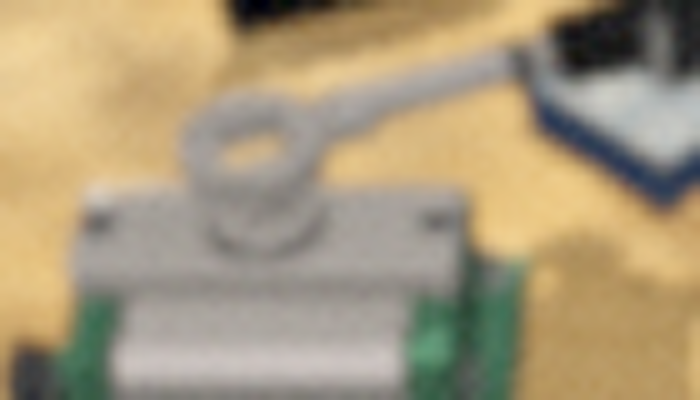

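>>> {"op": "move_arm", "data": {"targets": [[0,-0.05,0.4,0,0,0,255],[0,-0.05,0.8,0,0,0,255],[0,-0.05,1.2,0,0,0,255],[0,-0.05,1.2,0,0,0,255],[0,-0.05,1.2,0,0,0,255]]}}

```text
clock: 11.45
position: [651.8, 38.1, 94.0]
ee_rot: [-0.236, 0.972, -0.0, -0.0]
contact_force: [-0.0, 0.5, -6.1]
gripper_width: 23.6
```

>>> {"op": "move_arm", "data": {"targets": [[0,0,0.2,0,0,0,255],[0,0,0.4,0,0,0,255],[0,0,0.4,0,0,0,255],[0,0,0.4,0,0,0,255]]}}

```text
clock: 11.95
position: [652.0, 38.3, 90.1]
ee_rot: [-0.236, 0.972, 0.0, 0.0]
contact_force: [1.9, -0.1, -5.7]
gripper_width: 23.2
```

>>> {"op": "move_arm", "data": {"targets": [[0,0,0.1,0,0,0,255],[0,0,0.2,0,0,0,255],[0,0,0.3,0,0,0,255],[0,0,0.3,0,0,0,255],[0,0,0.3,0,0,0,255]]}}

```text
clock: 12.58
position: [652.0, 38.2, 87.1]
ee_rot: [-0.236, 0.972, 0.0, 0.0]
contact_force: [1.5, 1.0, -5.3]
gripper_width: 23.1
```

```bash
python3 -c "
from st import *
st()"
```

```text
[651.96  38.2   87.08] yaw 207.25 12.575 F [ 1.53  1.   -5.34] T [ 0.19 -0.51 -0.28] w 23.1
```

>>> {"op": "move_arm", "data": {"targets": [[0,0,0.1,0,0,0,255],[0,0,0.2,0,0,0,255],[0,0,0.2,0,0,0,255],[0,0,0.2,0,0,0,255]]}}

```text
clock: 13.08
position: [652.0, 38.2, 85.3]
ee_rot: [-0.236, 0.972, -0.0, 0.0]
contact_force: [1.4, 0.8, -3.0]
gripper_width: 23.4
```

Run:
```python
from st import *
s=st()
p,d=arm.get_image("side"); cv2.imwrite("pics/s6.png",cv2.resize(p[185:225,245:315],None,fx=10,fy=10,interpolation=cv2.INTER_CUBIC))
p,d=arm.get_image("top"); cv2.imwrite("pics/t6.png",cv2.resize(p[190:240,230:310],None,fx=10,fy=10,interpolation=cv2.INTER_CUBIC))
```

```text
[652.01  38.17  85.34] yaw 207.26 13.075 F [ 1.37  0.8  -2.99] T [ 0.37 -0.42 -0.25] w 23.4
```

View pics/s6.png

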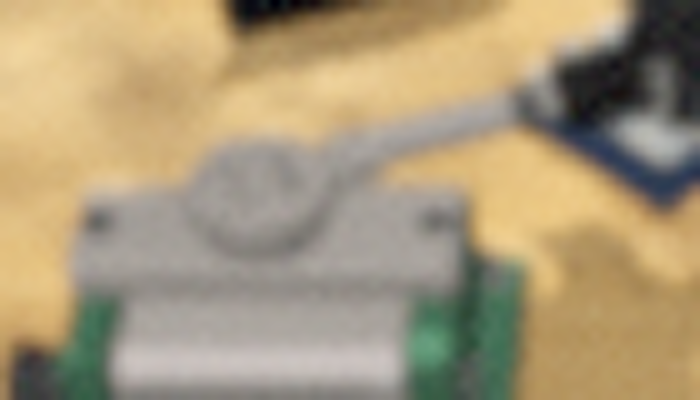

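View pics/t6.png

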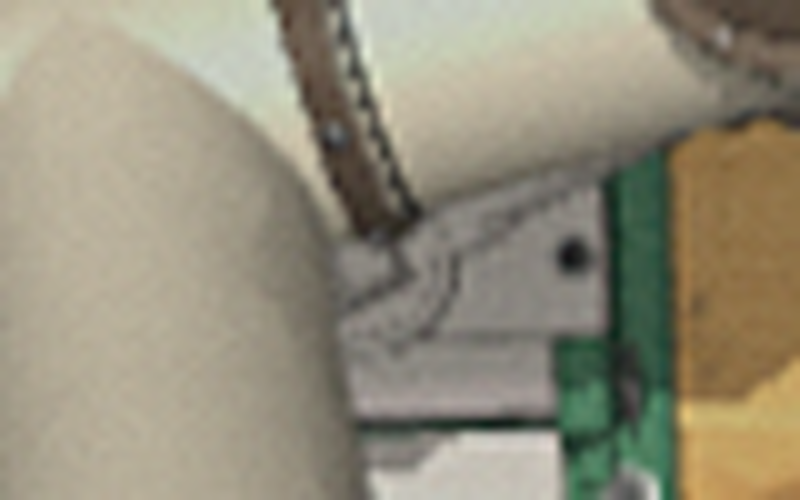

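>>> {"op": "move_arm", "data": {"targets": [[0,0,0.1,0,0,0,255],[0,0,0.15,0,0,0,255],[0,0,0.15,0,0,0,255]]}}

```text
clock: 13.55
position: [651.9, 37.9, 83.9]
ee_rot: [-0.236, 0.972, -0.0, 0.0]
contact_force: [0.7, -1.5, -0.5]
gripper_width: 23.4
```

```bash
python3 -c "
from st import *
st()"
```

```text
[651.94  37.93  83.89] yaw 207.26 13.55 F [ 0.68 -1.53 -0.47] T [ 0.36 -0.19 -0.14] w 23.4
```

>>> {"op": "move_arm", "data": {"targets": [[0.27,0,0,0,0,1,255],[0.53,0.01,0,0,0,2,255],[0.8,0.02,0,0,0,3,255],[1.07,0.04,0,0,0,4,255],[1.07,0.04,0,0,0,4,255]]}}

```text
clock: 14.18
position: [642.4, 33.6, 83.8]
ee_rot: [-0.201, 0.98, 0.0, 0.001]
contact_force: [1.7, 0.7, 0.2]
gripper_width: 23.2
```

```bash
cat > t.py <<'E'
from st import *
B=np.array([581.3,174.2])
s=st(); p=s["position"][:2]-B; r=np.hypot(*p); tg=np.array([p[1],-p[0]])/r
print("hand ang",round(np.degrees(np.arctan2(p[1],p[0]))%360,2),"r",r.round(2),"Ft",(s["contact_force"][:2]@tg).round(2),"Fr",(s["contact_force"][:2]@p/r).round(2),"Fz",s["contact_force"][2].round(2))
E
python3 t.py
```

```text
[642.36  33.63  83.75] yaw 203.23 14.175 F [1.72 0.65 0.15] T [ 0.64 -0.49 -0.4 ] w 23.2
hand ang 293.48 r 153.26 Ft -1.84 Fr 0.09 Fz 0.15
```

>>> {"op": "move_arm", "data": {"targets": [[0.27,0,0,0,0,1,255],[0.53,0.01,0,0,0,2,255],[0.8,0.02,0,0,0,3,255],[0.8,0.02,0,0,0,3,255]]}}

```text
clock: 14.68
position: [635.1, 30.4, 83.8]
ee_rot: [-0.176, 0.984, -0.0, 0.001]
contact_force: [5.0, -1.9, 0.4]
gripper_width: 23.2
```

```bash
python3 t.py
```

```text
[635.12  30.39  83.81] yaw 200.22 14.675 F [ 4.98 -1.9   0.4 ] T [ 0.25 -1.14 -0.49] w 23.2
hand ang 290.52 r 153.55 Ft -3.99 Fr 3.52 Fz 0.4
```

>>> {"op": "move_arm", "data": {"targets": [[0.27,0,0,0,0,1,255],[0.53,0.01,0,0,0,2,255],[0.53,0.01,0,0,0,2,255]]}}

```text
clock: 15.05
position: [630.4, 28.6, 83.9]
ee_rot: [-0.159, 0.987, -0.0, 0.001]
contact_force: [5.7, -2.1, 0.3]
gripper_width: 23.3
```

```bash
python3 t.py
python3 - <<'E'
from h import *
p,d=arm.get_image("side"); cv2.imwrite("pics/s7.png",cv2.resize(p[185:225,245:315],None,fx=10,fy=10,interpolation=cv2.INTER_CUBIC))
p,d=arm.get_image("wrist"); cv2.imwrite("pics/w7.png",p)
E
```

```text
[630.36  28.6   83.87] yaw 198.25 15.05 F [ 5.74 -2.14  0.32] T [ 0.01 -1.32 -0.54] w 23.3
hand ang 288.62 r 153.64 Ft -4.76 Fr 3.86 Fz 0.32
```

View pics/s7.png

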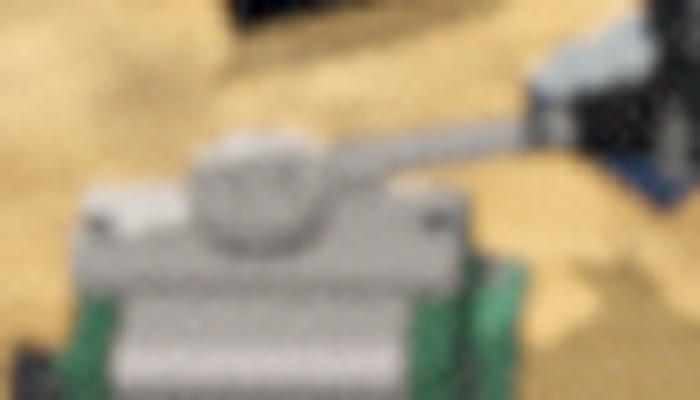

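View pics/w7.png

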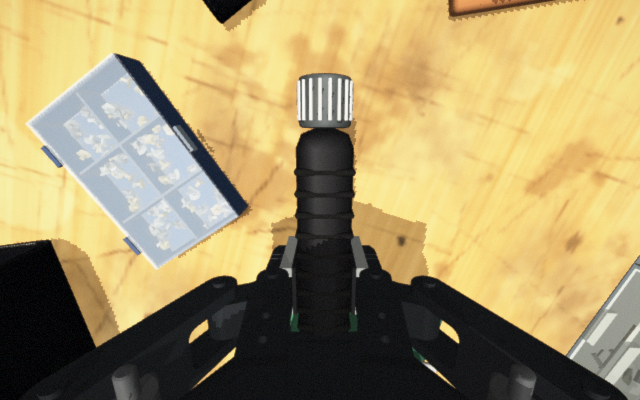

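>>> {"op": "move_arm", "data": {"targets": [[0.27,-0.03,0,0,0,1,255],[0.53,-0.04,0,0,0,2,255],[0.53,-0.04,0,0,0,2,255]]}}

```text
clock: 15.52
position: [625.6, 27.0, 83.9]
ee_rot: [-0.142, 0.99, 0.0, 0.001]
contact_force: [5.2, -0.4, -0.4]
gripper_width: 23.3
```

```bash
python3 t.py
```

```text
[625.6   27.03  83.89] yaw 196.3 15.525 F [ 5.25 -0.36 -0.37] T [ 0.45 -1.35 -0.38] w 23.3
hand ang 286.75 r 153.7 Ft -4.92 Fr 1.86 Fz -0.37
```

>>> {"op": "move_arm", "data": {"targets": [[0.27,0,0,0,0,1,255],[0.53,0.01,0,0,0,2,255],[0.53,0.01,0,0,0,2,255]]}}

```text
clock: 15.9
position: [620.8, 25.6, 84.0]
ee_rot: [-0.125, 0.992, -0.0, 0.001]
contact_force: [6.4, -1.3, 0.3]
gripper_width: 23.0
```

```bash
python3 t.py
```

```text
[620.81  25.65  83.99] yaw 194.35 15.9 F [ 6.43 -1.34  0.33] T [ 0.37 -1.51 -0.2 ] w 23.0
hand ang 284.9 r 153.72 Ft -5.87 Fr 2.95 Fz 0.33
```

>>> {"op": "move_arm", "data": {"targets": [[0.27,-0.02,0,0,0,1,255],[0.53,-0.02,0,0,0,2,255],[0.53,-0.02,0,0,0,2,255]]}}

```text
clock: 16.27
position: [616.0, 24.4, 84.1]
ee_rot: [-0.108, 0.994, -0.0, 0.002]
contact_force: [6.5, -0.3, -0.3]
gripper_width: 23.2
```

```bash
python3 t.py
```

```text
[615.97  24.45  84.07] yaw 192.4 16.275 F [ 6.51 -0.31 -0.34] T [ 0.55 -1.55  0.  ] w 23.2
hand ang 283.04 r 153.71 Ft -6.27 Fr 1.77 Fz -0.34
```

>>> {"op": "move_arm", "data": {"targets": [[0.2,-0.01,0,0,0,0.75,255],[0.4,-0.02,0,0,0,1.5,255],[0.4,-0.02,0,0,0,1.5,255]]}}

```text
clock: 16.65
position: [612.1, 23.6, 84.0]
ee_rot: [-0.095, 0.995, 0.0, 0.002]
contact_force: [5.6, 1.8, 0.0]
gripper_width: 23.3
```

```bash
python3 t.py
```

```text
[612.06  23.61  84.  ] yaw 190.91 16.65 F [5.55 1.8  0.05] T [ 0.79 -1.54 -0.  ] w 23.3
hand ang 281.55 r 153.7 Ft -5.8 Fr -0.66 Fz 0.05
```

>>> {"op": "move_arm", "data": {"targets": [[0.2,0.01,0,0,0,0.75,255],[0.4,0.02,0,0,0,1.5,255],[0.4,0.02,0,0,0,1.5,255]]}}

```text
clock: 17.02
position: [608.2, 22.9, 84.0]
ee_rot: [-0.082, 0.997, 0.0, 0.002]
contact_force: [5.9, 1.1, -0.0]
gripper_width: 23.2
```

```bash
python3 t.py
```

```text
[608.15  22.9   84.02] yaw 189.41 17.025 F [ 5.85  1.13 -0.05] T [ 0.61 -1.53  0.04] w 23.2
hand ang 280.06 r 153.66 Ft -5.96 Fr -0.09 Fz -0.05
```

>>> {"op": "move_arm", "data": {"targets": [[0.2,0,0,0,0,0.75,255],[0.4,0.01,0,0,0,1.5,255],[0.4,0.01,0,0,0,1.5,255]]}}

```text
clock: 17.4
position: [604.2, 22.3, 84.0]
ee_rot: [-0.069, 0.998, -0.0, 0.002]
contact_force: [6.3, 0.0, -0.2]
gripper_width: 23.3
```

```bash
python3 t.py
```

```text
[604.22  22.28  84.03] yaw 187.92 17.4 F [ 6.27  0.01 -0.19] T [ 0.53 -1.54  0.08] w 23.3
hand ang 278.58 r 153.64 Ft -6.2 Fr 0.92 Fz -0.19
```

>>> {"op": "move_arm", "data": {"targets": [[0.2,0,0,0,0,0.75,255],[0.4,0,0,0,0,1.5,255],[0.4,0,0,0,0,1.5,255]]}}

```text
clock: 17.77
position: [600.2, 21.8, 84.0]
ee_rot: [-0.056, 0.998, 0.0, 0.002]
contact_force: [6.3, 0.8, -1.0]
gripper_width: 23.2
```

```bash
python3 t.py
```

```text
[600.24  21.78  84.  ] yaw 186.42 17.775 F [ 6.3   0.85 -0.99] T [ 0.56 -1.63  0.06] w 23.2
hand ang 277.08 r 153.59 Ft -6.35 Fr -0.07 Fz -0.99
```

>>> {"op": "move_arm", "data": {"targets": [[0.2,0,0,0,0,0.75,255],[0.4,0.01,0,0,0,1.5,255],[0.4,0.01,0,0,0,1.5,255]]}}

```text
clock: 18.15
position: [596.3, 21.4, 84.0]
ee_rot: [-0.043, 0.999, -0.0, 0.002]
contact_force: [5.0, -0.5, -1.4]
gripper_width: 23.1
```

```bash
python3 t.py
```

```text
[596.27  21.4   84.04] yaw 184.93 18.15 F [ 5.04 -0.49 -1.41] T [ 0.53 -1.66  0.08] w 23.1
hand ang 275.59 r 153.54 Ft -4.97 Fr 0.97 Fz -1.41
```

Run:
```python
from h import *
for i in range(5):
    p,d=arm.get_image("wrist"); s=arm.read_state(); print(s["contact_force"].round(2),s["wrist_torque"].round(3),s["position"].round(2))
cv2.imwrite("pics/w8.png",p)
p,d=arm.get_image("side"); cv2.imwrite("pics/s8.png",cv2.resize(p[175:225,245:325],None,fx=10,fy=10,interpolation=cv2.INTER_CUBIC))
```

```text
[ 6.02  0.91 -0.6 ] [ 0.504 -1.594  0.102] [596.29  21.38  84.04]
[ 6.59 -0.41 -1.02] [ 0.487 -1.547  0.125] [596.27  21.38  83.99]
[5.37 0.42 0.11] [ 0.506 -1.603  0.071] [596.28  21.38  83.99]
[ 5.63  0.46 -0.9 ] [ 0.498 -1.566  0.116] [596.29  21.4   84.  ]
[ 5.49  0.25 -1.56] [ 0.479 -1.569  0.061] [596.29  21.39  84.01]
```

View pics/s8.png

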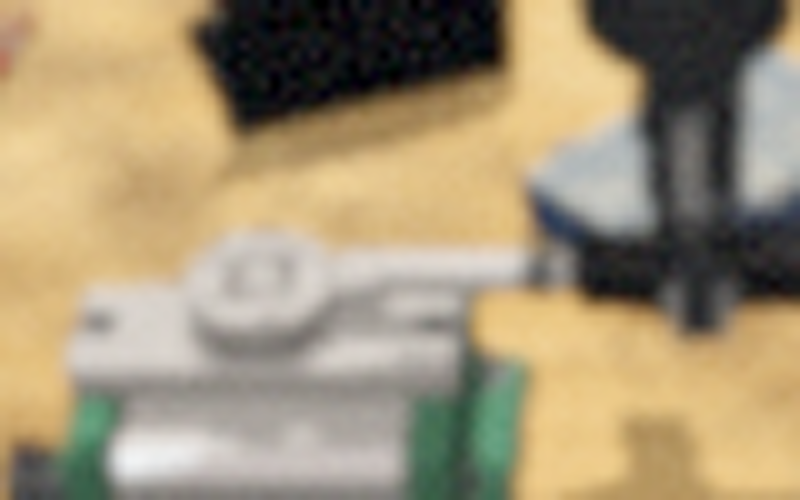

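Create t.py:
```python
from st import *
B=np.array([581.3,174.2]); L=[]
for i in range(4):
    if i: arm.get_image("wrist")
    s=arm.read_state(); p=s["position"][:2]-B; r=np.hypot(*p); tg=np.array([p[1],-p[0]])/r
    L.append([s["contact_force"][:2]@tg,s["contact_force"][:2]@p/r,s["contact_force"][2],s["wrist_torque"][:2]@p/r,s["wrist_torque"][:2]@tg,s["wrist_torque"][2]])
print(s["clock"],"hand ang",round(np.degrees(np.arctan2(p[1],p[0]))%360,2),"r",r.round(2),"z",s["position"][2].round(2),"Ft,Fr,Fz,Tr,Tt,Tz",np.mean(L,0).round(2), "Tr last",[round(l[3],2) for l in L])
```

```text
(no output)
```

>>> {"op": "move_arm", "data": {"targets": [[0.2,0,0,0,0,0.75,255],[0.4,0.01,0,0,0,1.5,255]]}}

```text
clock: 18.7
position: [592.3, 21.1, 84.0]
ee_rot: [-0.03, 1.0, -0.0, 0.002]
contact_force: [6.5, -0.9, -0.6]
gripper_width: 23.2
```

```bash
python3 t.py
```

```text
18.85 hand ang 274.11 r 153.52 z 84.06 Ft,Fr,Fz,Tr,Tt,Tz [-6.16  0.86 -0.46  1.64 -0.27  0.14] Tr last [np.float64(1.62), np.float64(1.65), np.float64(1.65), np.float64(1.63)]
```

>>> {"op": "move_arm", "data": {"targets": [[0.2,0,0,0,0,0.75,255],[0.4,0.01,0,0,0,1.5,255]]}}

```text
clock: 19.1
position: [588.3, 20.9, 84.0]
ee_rot: [-0.017, 1.0, -0.0, 0.002]
contact_force: [6.1, -0.9, -0.7]
gripper_width: 23.0
```

```bash
python3 t.py
```

```text
19.25 hand ang 272.61 r 153.49 z 84.03 Ft,Fr,Fz,Tr,Tt,Tz [-6.15  1.3  -0.53  1.67 -0.25  0.13] Tr last [np.float64(1.68), np.float64(1.66), np.float64(1.64), np.float64(1.7)]
```

>>> {"op": "move_arm", "data": {"targets": [[0.2,0,0,0,0,0.75,255],[0.4,0,0,0,0,1.5,255]]}}

```text
clock: 19.5
position: [584.3, 20.8, 84.0]
ee_rot: [-0.004, 1.0, -0.0, 0.002]
contact_force: [6.4, -0.0, 0.5]
gripper_width: 23.1
```

```bash
python3 t.py
```

```text
19.65 hand ang 271.1 r 153.42 z 84.03 Ft,Fr,Fz,Tr,Tt,Tz [-6.05  0.6  -0.35  1.63 -0.33  0.15] Tr last [np.float64(1.66), np.float64(1.63), np.float64(1.62), np.float64(1.6)]
```

>>> {"op": "move_arm", "data": {"targets": [[0.13,0,0,0,0,0.5,255],[0.27,0,0,0,0,1,255]]}}

```text
clock: 19.9
position: [581.7, 20.8, 84.0]
ee_rot: [0.005, 1.0, -0.0, 0.002]
contact_force: [6.5, -1.1, -0.4]
gripper_width: 23.4
```

```bash
python3 t.py
```

```text
20.05 hand ang 270.12 r 153.39 z 84.05 Ft,Fr,Fz,Tr,Tt,Tz [-5.83  0.73 -0.31  1.65 -0.35  0.15] Tr last [np.float64(1.65), np.float64(1.72), np.float64(1.6), np.float64(1.65)]
```

>>> {"op": "move_arm", "data": {"targets": [[0.2,0,0,0,0,0.75,255],[0.4,0,0,0,0,1.5,255]]}}

```text
clock: 20.3
position: [577.7, 20.8, 84.0]
ee_rot: [0.018, 1.0, -0.0, 0.002]
contact_force: [5.8, -0.5, -1.4]
gripper_width: 23.1
```

```bash
python3 t.py;  python3 - <<'E'
from h import *
p,d=arm.get_image("side"); cv2.imwrite("pics/s9.png",cv2.resize(p[175:225,245:325],None,fx=10,fy=10,interpolation=cv2.INTER_CUBIC))
p,d=arm.get_image("top"); cv2.imwrite("pics/t9.png",cv2.resize(p[180:240,230:310],None,fx=10,fy=10,interpolation=cv2.INTER_CUBIC))
E
```

```text
20.45 hand ang 268.62 r 153.38 z 84.05 Ft,Fr,Fz,Tr,Tt,Tz [-5.65  0.44 -0.92  1.62 -0.38  0.2 ] Tr last [np.float64(1.65), np.float64(1.66), np.float64(1.6), np.float64(1.55)]
```

View pics/s9.png

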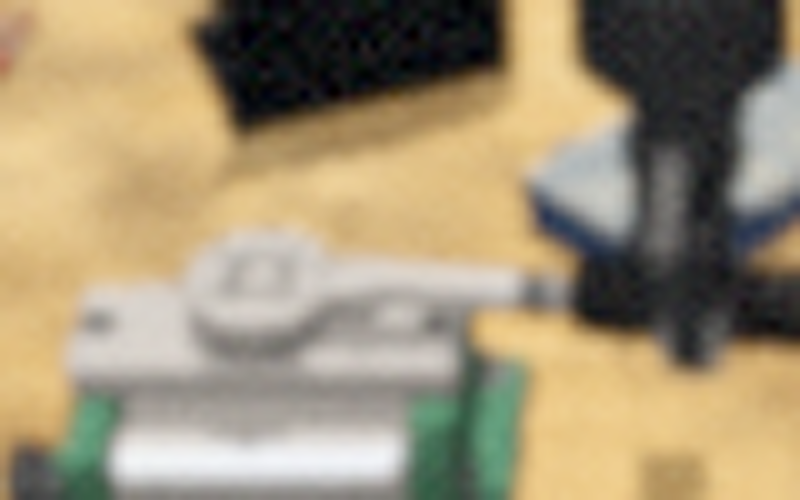

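View pics/t9.png

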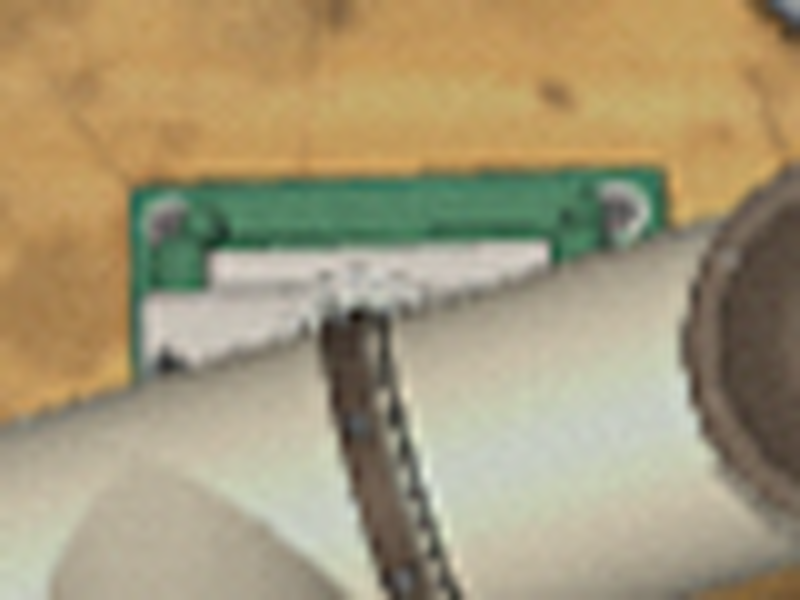

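>>> {"op": "move_arm", "data": {"targets": [[0.2,0,0,0,0,0.75,255],[0.4,0.01,0,0,0,1.5,255]]}}

```text
clock: 20.8
position: [573.6, 21.0, 84.0]
ee_rot: [0.031, 1.0, -0.0, 0.002]
contact_force: [5.9, -0.7, -0.7]
gripper_width: 23.1
```

```bash
python3 t.py
```

```text
20.95 hand ang 267.12 r 153.34 z 84.05 Ft,Fr,Fz,Tr,Tt,Tz [-5.87  0.68 -0.05  1.65 -0.33  0.2 ] Tr last [np.float64(1.67), np.float64(1.7), np.float64(1.62), np.float64(1.63)]
```

>>> {"op": "move_arm", "data": {"targets": [[0.2,0,0,0,0,0.75,255],[0.4,0.01,0,0,0,1.5,255]]}}

```text
clock: 21.2
position: [569.6, 21.3, 84.0]
ee_rot: [0.044, 0.999, -0.0, 0.002]
contact_force: [5.8, -1.4, -0.4]
gripper_width: 22.8
```

```bash
python3 t.py
```

```text
21.35 hand ang 265.62 r 153.31 z 84.04 Ft,Fr,Fz,Tr,Tt,Tz [-6.28  0.75 -0.43  1.66 -0.3   0.21] Tr last [np.float64(1.68), np.float64(1.69), np.float64(1.63), np.float64(1.64)]
```

>>> {"op": "move_arm", "data": {"targets": [[0.2,0,0,0,0,0.75,255],[0.4,0.01,0,0,0,1.5,255]]}}

```text
clock: 21.6
position: [565.7, 21.7, 84.0]
ee_rot: [0.057, 0.998, -0.0, 0.002]
contact_force: [5.4, -3.0, -0.3]
gripper_width: 22.9
```

```bash
python3 t.py
```

```text
21.75 hand ang 264.12 r 153.27 z 84.04 Ft,Fr,Fz,Tr,Tt,Tz [-6.15  1.05 -0.41  1.66 -0.27  0.2 ] Tr last [np.float64(1.64), np.float64(1.72), np.float64(1.61), np.float64(1.68)]
```

>>> {"op": "move_arm", "data": {"targets": [[0.2,0,0,0,0,0.75,255],[0.4,0.01,0,0,0,1.5,255]]}}

```text
clock: 22.0
position: [561.4, 22.2, 84.0]
ee_rot: [0.07, 0.998, -0.0, 0.001]
contact_force: [5.1, -1.6, -0.9]
gripper_width: 23.3
```

```bash
python3 t.py
```

```text
22.15 hand ang 262.49 r 153.25 z 83.94 Ft,Fr,Fz,Tr,Tt,Tz [-5.11  0.75 -0.24  1.52 -0.3   0.1 ] Tr last [np.float64(1.5), np.float64(1.57), np.float64(1.5), np.float64(1.53)]
```

>>> {"op": "move_arm", "data": {"targets": [[0.13,0,0,0,0,0.5,255],[0.27,0,0,0,0,1,255]]}}

```text
clock: 22.4
position: [558.1, 22.7, 83.8]
ee_rot: [0.08, 0.997, 0.0, 0.001]
contact_force: [4.8, 0.2, 0.1]
gripper_width: 23.3
```

```bash
python3 t.py
```

```text
22.55 hand ang 261.22 r 153.27 z 83.72 Ft,Fr,Fz,Tr,Tt,Tz [-4.64 -0.48 -0.36  1.39 -0.67 -0.1 ] Tr last [np.float64(1.3), np.float64(1.43), np.float64(1.46), np.float64(1.38)]
```

>>> {"op": "move_arm", "data": {"targets": [[-0.27,0,0,0,0,-1,255],[-0.53,0.01,0,0,0,-2,255],[-0.8,0.02,0,0,0,-3,255],[-1.07,0.04,0,0,0,-4,255],[-1.33,0.06,0,0,0,-5,255],[-1.33,0.06,0,0,0,-5,255]]}}

```text
clock: 23.3
position: [571.2, 21.2, 83.6]
ee_rot: [0.037, 0.999, 0.0, 0.0]
contact_force: [4.3, 1.0, -0.2]
gripper_width: 23.0
```

```bash
python3 t.py
```

```text
23.45 hand ang 266.17 r 153.3 z 83.63 Ft,Fr,Fz,Tr,Tt,Tz [-4.54 -1.67  0.12  1.45 -1.03 -0.2 ] Tr last [np.float64(1.45), np.float64(1.45), np.float64(1.41), np.float64(1.48)]
```

>>> {"op": "move_arm", "data": {"targets": [[-0.27,0,0,0,0,-1,255],[-0.53,0.01,0,0,0,-2,255],[-0.53,0.01,0,0,0,-2,255]]}}

```text
clock: 23.82
position: [575.7, 20.9, 83.2]
ee_rot: [0.02, 1.0, 0.0, -0.0]
contact_force: [3.5, 3.0, 0.2]
gripper_width: 23.3
```

```bash
python3 t.py
```

```text
23.975 hand ang 267.93 r 153.41 z 83.33 Ft,Fr,Fz,Tr,Tt,Tz [-3.5  -3.39  0.61  1.06 -1.48 -0.36] Tr last [np.float64(1.07), np.float64(1.08), np.float64(1.02), np.float64(1.07)]
```

>>> {"op": "move_arm", "data": {"targets": [[-0.27,0.03,0,0,0,-1,255],[-0.53,0.06,0,0,0,-2,255],[-0.53,0.06,0,0,0,-2,255]]}}

```text
clock: 24.35
position: [581.1, 20.7, 83.3]
ee_rot: [0.002, 1.0, -0.0, -0.0]
contact_force: [3.5, 0.8, 0.3]
gripper_width: 22.9
```

```bash
python3 t.py
```

```text
24.5 hand ang 269.92 r 153.42 z 83.41 Ft,Fr,Fz,Tr,Tt,Tz [-3.33 -0.57  0.24  0.96 -0.81 -0.45] Tr last [np.float64(0.95), np.float64(0.97), np.float64(0.96), np.float64(0.97)]
```

>>> {"op": "move_arm", "data": {"targets": [[-0.25,0.01,0,0,0,-0.75,255],[-0.5,0.02,0,0,0,-1.5,255],[-0.5,0.02,0,0,0,-1.5,255]]}}

```text
clock: 24.88
position: [585.6, 20.8, 83.1]
ee_rot: [-0.011, 1.0, -0.0, -0.001]
contact_force: [0.7, -0.6, 0.8]
gripper_width: 23.4
```

```bash
python3 t.py;python3 - <<'E'
from h import *
p,d=arm.get_image("wrist"); cv2.imwrite("pics/w10.png",p)
p,d=arm.get_image("side"); cv2.imwrite("pics/s10.png",cv2.resize(p[175:225,245:325],None,fx=10,fy=10,interpolation=cv2.INTER_CUBIC))
E
```

```text
25.025 hand ang 271.6 r 153.44 z 83.2 Ft,Fr,Fz,Tr,Tt,Tz [-1.02  0.74  0.38  0.29 -0.25 -0.14] Tr last [np.float64(0.34), np.float64(0.32), np.float64(0.28), np.float64(0.21)]
```

View pics/w10.png

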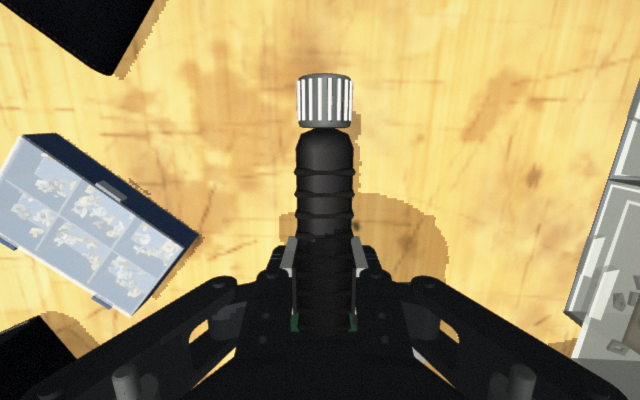

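View pics/s10.png

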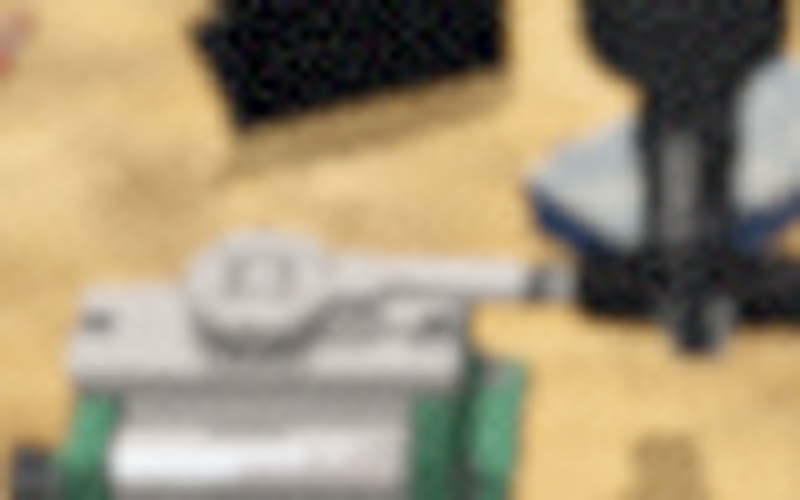

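>>> {"op": "move_arm", "data": {"targets": [[-0.03,0,-0.1,0,0,0,255],[-0.03,0,-0.25,0,0,0,255],[-0.03,0,-0.4,0,0,0,255],[-0.03,0,-0.4,0,0,0,255]]}}

```text
clock: 25.62
position: [585.7, 21.1, 86.6]
ee_rot: [-0.011, 1.0, -0.0, -0.001]
contact_force: [-0.0, 0.2, -8.2]
gripper_width: 23.0
```

```bash
python3 t.py
```

```text
25.775 hand ang 271.71 r 153.13 z 86.8 Ft,Fr,Fz,Tr,Tt,Tz [-0.29  0.23 -8.06  0.18  0.63 -0.04] Tr last [np.float64(0.23), np.float64(0.19), np.float64(0.15), np.float64(0.13)]
```

>>> {"op": "move_arm", "data": {"targets": [[0,0,-0.15,0,0,0,255],[0,0,-0.3,0,0,0,255],[0,0,-0.3,0,0,0,255]]}}

```text
clock: 26.15
position: [586.4, 21.3, 90.7]
ee_rot: [-0.011, 1.0, -0.0, -0.0]
contact_force: [-1.2, 0.4, -7.0]
gripper_width: 23.1
```

```bash
python3 t.py
```

```text
26.3 hand ang 271.91 r 153.01 z 90.63 Ft,Fr,Fz,Tr,Tt,Tz [ 0.99 -0.61 -6.85 -0.28  0.27  0.2 ] Tr last [np.float64(-0.27), np.float64(-0.29), np.float64(-0.29), np.float64(-0.27)]
```

>>> {"op": "move_arm", "data": {"targets": [[0,0,-0.3,0,0,0,255],[0,0,-0.6,0,0,0,255],[0,0,-1.0,0,0,0,255],[0,0,-1.6,0,0,0,255],[0,0,-2.6,0,0,0,255],[0,0,-4.0,0,0,0,255],[0,0,-5.5,0,0,0,255],[0,0,-6.5,0,0,0,255],[0,0,-6.5,0,0,0,255],[0,0,-6.5,0,0,0,255]]}}

```text
clock: 27.55
position: [586.2, 21.2, 155.0]
ee_rot: [-0.011, 1.0, 0.0, -0.001]
contact_force: [1.0, 0.2, -4.6]
gripper_width: 23.1
```

```bash
python3 t.py;python3 - <<'E'
from h import *
p,d=arm.get_image("side"); cv2.imwrite("pics/s11.png",cv2.resize(p[165:225,245:325],None,fx=10,fy=10,interpolation=cv2.INTER_CUBIC))
s=arm.read_state(); p,d=arm.get_image("wrist"); cv2.imwrite("pics/w11.png",p); np.savez("w11.npz",p=p,d=d,pos=s["position"],q=s["ee_rot"])
E
```

```text
27.7 hand ang 271.84 r 153.13 z 154.8 Ft,Fr,Fz,Tr,Tt,Tz [-0.04  0.04 -4.83 -0.    0.13  0.01] Tr last [np.float64(-0.01), np.float64(0.03), np.float64(-0.02), np.float64(-0.01)]
```

View pics/s11.png

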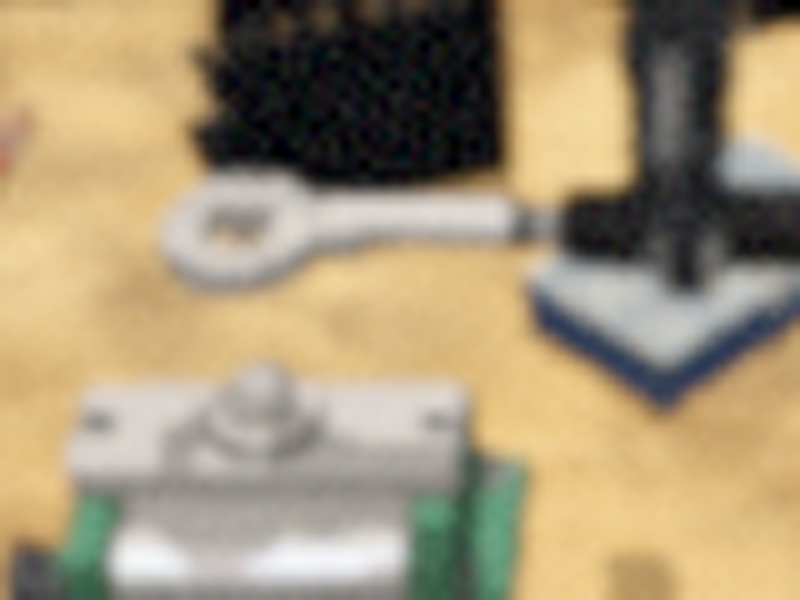

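View pics/w11.png

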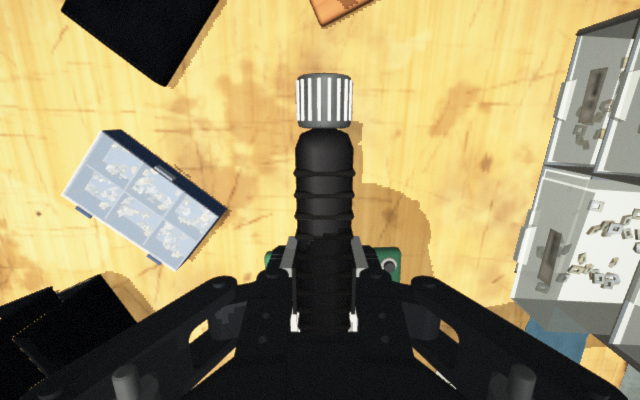

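Run:
```python
from h import *
for f,yaw in (("w3.npz",26.5),("w11.npz",None)):
    f=np.load(f); s=dict(position=f["pos"],ee_rot=f["q"]); ty=np.degrees(2*np.arctan2(s["ee_rot"][1],s["ee_rot"][0]))%360
    T=np.eye(4); T[:3,:3]=R.from_quat(s["ee_rot"]).as_matrix(); T[:3,3]=s["position"]
    P=cloud("wrist",f["d"],s); Q=(P-s["position"])@T[:3,:3]
    u,v=np.meshgrid(np.arange(640),np.arange(400)); m=(u>280)&(u<370)&(v>60)&(v<235)&(Q[...,2]<0)&(Q[...,2]>-60)
    q=Q[m]
    print("toolyaw",ty.round(2),"ymin",np.percentile(q[:,1],1).round(1))
    for lo in range(-85,-20,15):
        k=(q[:,1]>=lo)&(q[:,1]<lo+15); print(lo,((np.percentile(q[k,0],2)+np.percentile(q[k,0],98))/2).round(2),np.percentile(q[k,2],10).round(1))
from plan import *
c=[586.2,21.2,154.8,181.35]
r=rows([(514,-204,155,116.4,14),(514,-204,115,116.4,3)],255,c); r+=[r[-1]]*2
print(json.dumps(r))
```

```text
toolyaw 116.32 ymin -84.8
-85 0.95 -30.3
-70 1.07 -31.7
-55 0.98 -32.6
-40 1.07 -32.6
-25 1.09 -32.1
toolyaw 181.26 ymin -84.7
-85 1.2 -30.7
-70 1.1 -32.0
-55 1.19 -32.8
-40 1.09 -32.7
-25 1.15 -32.3
[[0.55, -1.6, -0.0, 0, 0, 4.6, 255], [1.11, -3.19, -0.0, 0, 0, 9.3, 255], [1.66, -4.79, -0.0, 0, 0, 13.9, 255], [2.21, -6.38, -0.01, 0, 0, 18.6, 255], [2.77, -7.98, -0.01, 0, 0, 23.2, 255], [3.32, -9.58, -0.01, 0, 0, 27.8, 255], [3.87, -11.17, -0.01, 0, 0, 32.5, 255], [4.43, -12.77, -0.01, 0, 0, 37.1, 255], [4.98, -14.36, -0.01, 0, 0, 41.8, 255], [5.53, -15.96, -0.01, 0, 0, 46.4, 255], [6.09, -17.56, -0.02, 0, 0, 51.0, 255], [6.64, -19.15, -0.02, 0, 0, 55.7, 255], [7.2, -20.75, -0.02, 0, 0, 60.3, 255], [7.75, -22.34, -0.02, 0, 0, 64.9, 255], [7.75, -22.34, 1.31, 0, 0, 64.9, 255], [7.75, -22.34, 2.65, 0, 0, 64.9, 255], [7.75, -22.34, 3.98, 0, 0, 64.9, 255], [7.75, -22.34, 3.98, 0, 0, 64.9, 255], [7.75, -22.34, 3.98, 0, 0, 64.9, 255]]
```

In-hand pose is unchanged since pickup, so I return to the pickup pose.

>>> {"op": "move_arm", "data": {"targets": [[0.55,-1.6,0,0,0,4.6,255],[1.11,-3.19,0,0,0,9.3,255],[1.66,-4.79,0,0,0,13.9,255],[2.21,-6.38,0,0,0,18.6,255],[2.77,-7.98,0,0,0,23.2,255],[3.32,-9.58,0,0,0,27.8,255],[3.87,-11.17,0,0,0,32.5,255],[4.43,-12.77,0,0,0,37.1,255],[4.98,-14.36,0,0,0,41.8,255],[5.53,-15.96,0,0,0,46.4,255],[6.09,-17.56,0,0,0,51.0,255],[6.64,-19.15,0,0,0,55.7,255],[7.2,-20.75,0,0,0,60.3,255],[7.75,-22.34,0,0,0,64.9,255],[7.75,-22.34,1.3,0,0,64.9,255],[7.75,-22.34,2.6,0,0,64.9,255],[7.75,-22.34,4.0,0,0,64.9,255],[7.75,-22.34,4.0,0,0,64.9,255],[7.75,-22.34,4.0,0,0,64.9,255]]}}

```text
clock: 30.18
position: [514.5, -203.7, 115.6]
ee_rot: [0.527, 0.85, -0.0, 0.0]
contact_force: [0.4, 1.2, -5.0]
gripper_width: 23.2
```

Run:
```python
from st import *
p,d=arm.get_image("wrist"); st(); cv2.imwrite("pics/w12.png",p)
p,d=arm.get_image("side"); cv2.imwrite("pics/s12.png",cv2.resize(p[170:270,330:430],None,fx=6,fy=6,interpolation=cv2.INTER_CUBIC))
s=st(); print(proj("side",[514,-203.5,0]))
```

```text
[ 514.67 -203.72  115.93] yaw 116.4 30.225 F [ 0.59  0.72 -5.28] T [-0.03  0.07 -0.04] w 23.4
[ 514.66 -203.74  116.09] yaw 116.39 30.275 F [ 0.5   0.27 -4.81] T [ 0.01  0.17 -0.04] w 23.1
[378.32707354 241.37469438]
```

View pics/w12.png

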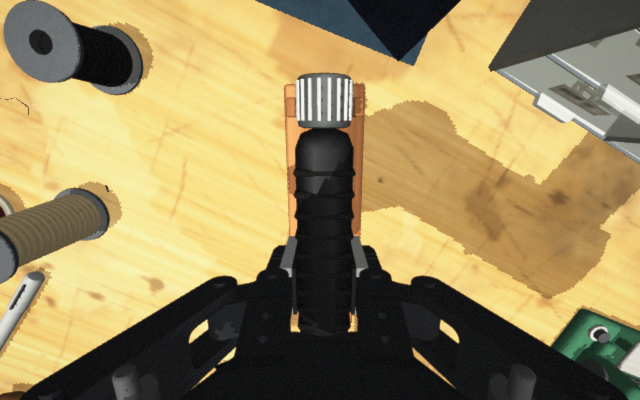

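View pics/s12.png

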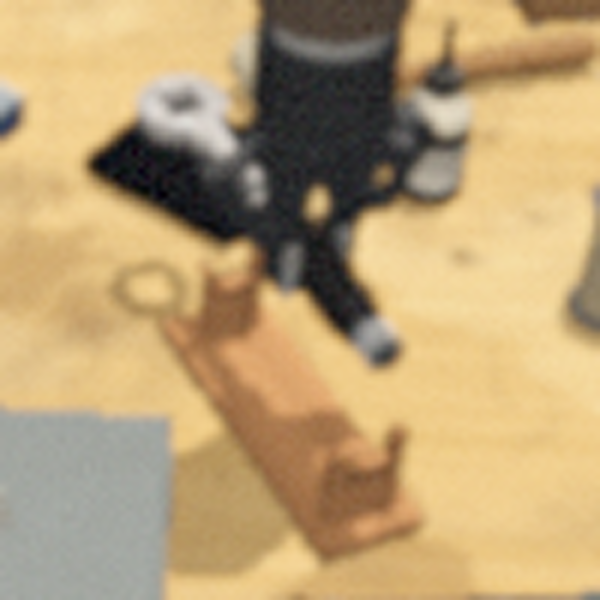

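>>> {"op": "move_arm", "data": {"targets": [[0,-0.04,1.0,0,0,0,255],[0,-0.08,2.2,0,0,0,255],[0,-0.08,3.4,0,0,0,255],[0,-0.08,4.6,0,0,0,255],[0,-0.08,5.6,0,0,0,255],[0,-0.08,6.4,0,0,0,255],[0,-0.08,7.0,0,0,0,255],[0,-0.08,7.2,0,0,0,255],[0,-0.08,7.2,0,0,0,255],[0,-0.08,7.2,0,0,0,255]]}}

```text
clock: 31.52
position: [513.7, -204.2, 43.9]
ee_rot: [0.527, 0.85, 0.0, 0.0]
contact_force: [-0.1, -0.3, -4.6]
gripper_width: 22.9
```

```bash
python3 -c "
from st import *
st()"
```

```text
[ 513.67 -204.2    43.91] yaw 116.36 31.525 F [-0.12 -0.32 -4.63] T [-0.06  0.07  0.02] w 22.9
```

>>> {"op": "move_arm", "data": {"targets": [[0,0,0.1,0,0,0,255],[0,0,0.2,0,0,0,255],[0,0,0.3,0,0,0,255],[0,0,0.3,0,0,0,255],[0,0,0.3,0,0,0,255]]}}

```text
clock: 32.15
position: [513.6, -204.3, 41.5]
ee_rot: [0.527, 0.85, 0.0, 0.001]
contact_force: [-4.1, 0.7, 5.7]
gripper_width: 23.1
```

```bash
python3 -c "
from st import *
st()"
```

```text
[ 513.61 -204.3    41.54] yaw 116.38 32.15 F [-4.1   0.72  5.74] T [0.46 0.77 0.18] w 23.1
```

>>> {"op": "move_arm", "data": {"targets": [[0,0,-0.05,0,0,0,255],[0,0,-0.05,0,0,0,170],[0,0,-0.05,0,0,0,120],[0,0,-0.05,0,0,0,60],[0,0,-0.05,0,0,0,0],[0,0,-0.05,0,0,0,0],[0,0,-0.05,0,0,0,0],[0,0,-0.05,0,0,0,0],[0,0,-1.0,0,0,0,0],[0,0,-3.0,0,0,0,0],[0,0,-6.0,0,0,0,0],[0,0,-10.0,0,0,0,0],[0,0,-14.0,0,0,0,0],[0,0,-15.0,0,0,0,0],[0,0,-15.0,0,0,0,0]]}}

```text
clock: 34.02
position: [513.4, -204.1, 191.3]
ee_rot: [0.527, 0.85, 0.001, 0.001]
contact_force: [-0.6, 0.8, -1.0]
gripper_width: 85.2
```

Run:
```python
from st import *
p,d=arm.get_image("wrist"); s=st(); p,d=arm.get_image("wrist"); cv2.imwrite("pics/w13.png",p); np.savez("w13.npz",p=p,d=d,pos=s["position"],q=s["ee_rot"])
P=cloud("wrist",d,s); Q=P.reshape(-1,3); Q=Q[(Q[:,2]>55)&(Q[:,2]<85)]
c=np.array([513.8,-203.8])
dd=np.array([np.cos(np.radians(26.5)),np.sin(np.radians(26.5))]); t=(Q[:,:2]-c)@dd; n=(Q[:,:2]-c)@[-dd[1],dd[0]]
for lo in range(-95,180,15):
    k=(t>=lo)&(t<lo+15)&(abs(n)<35)
    if k.sum()>3: print(lo,k.sum(),np.round([np.percentile(n[k],3),np.median(n[k]),np.percentile(n[k],97),np.percentile(Q[k][:,2],90)],1))
p,d=arm.get_image("side"); cv2.imwrite("pics/s13.png",cv2.resize(p[170:270,330:430],None,fx=6,fy=6,interpolation=cv2.INTER_CUBIC))
```

```text
[ 512.76 -203.96  190.05] yaw 116.34 34.075 F [-0.12  0.06 -0.41] T [-0.04 -0.02  0.04] w 85.2
-95 294 [-20.6   0.7  22.9  71.5]
-80 693 [-21.8   0.7  23.9  71.2]
-65 431 [-11.    0.6  11.2  73.8]
-50 443 [-11.3  -0.3  11.5  74.2]
-35 418 [-11.3   0.5  11.5  74.2]
-20 419 [-10.9   0.4  11.6  74.2]
-5 372 [-11.1   0.4  11.6  74. ]
10 376 [-11.3   0.3  11.8  74.2]
25 328 [-11.5   0.3  11.1  73.8]
40 198 [-8.   0.2  8.2 70.3]
55 192 [-7.1  0.2  7.4 68.6]
70 487 [-18.3   0.1  20.5  70.9]
85 181 [-7.4  0.   6.4 68. ]
100 211 [-9.4 -0.   8.8 67.9]
115 188 [-11.3  -0.1  11.   65.4]
130 396 [-22.5  -0.1  22.2  60.8]
145 281 [-25.6 -12.5  24.6  60.8]
160 123 [-20.9  -0.2  19.2  60.1]
```

View pics/w13.png

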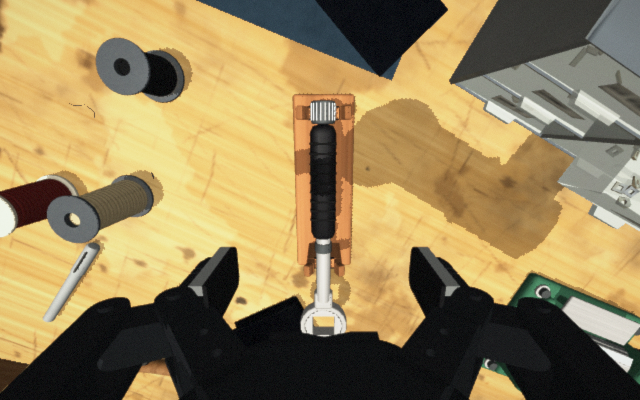

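View pics/s13.png

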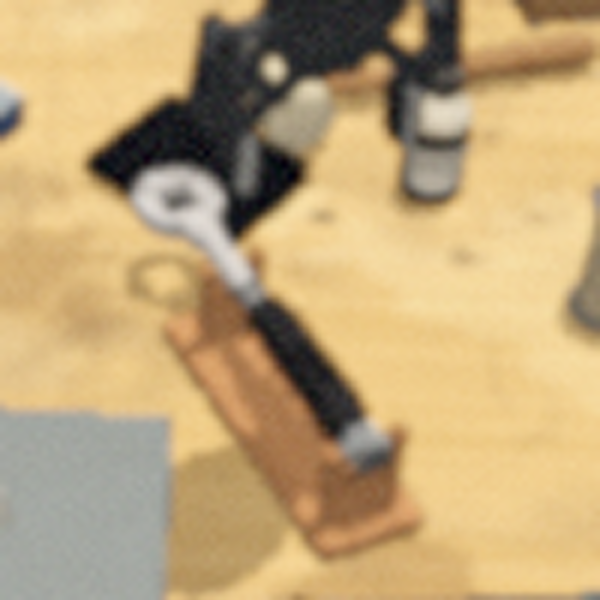

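Run:
```python
from plan import *
c=[512.8,-204,190,116.35]
r=rows([(579.8,174,200,179.8,10)],0,c); r+=[r[-1]]*3
print(json.dumps(r))
```

```text
[[3.09, 2.28, -0.1, 0, 0, -6.3, 0], [6.18, 4.56, -0.2, 0, 0, -12.7, 0], [9.27, 6.83, -0.3, 0, 0, -19.0, 0], [12.36, 9.11, -0.4, 0, 0, -25.4, 0], [15.45, 11.39, -0.5, 0, 0, -31.7, 0], [18.54, 13.67, -0.6, 0, 0, -38.1, 0], [21.63, 15.95, -0.7, 0, 0, -44.4, 0], [24.72, 18.23, -0.8, 0, 0, -50.8, 0], [27.81, 20.5, -0.9, 0, 0, -57.1, 0], [30.9, 22.78, -1.0, 0, 0, -63.5, 0], [30.9, 22.78, -1.0, 0, 0, -63.5, 0], [30.9, 22.78, -1.0, 0, 0, -63.5, 0], [30.9, 22.78, -1.0, 0, 0, -63.5, 0]]
```

>>> {"op": "move_arm", "data": {"targets": [[3.09,2.28,-0.1,0,0,-6.3,0],[6.18,4.56,-0.2,0,0,-12.7,0],[9.27,6.83,-0.3,0,0,-19.0,0],[12.36,9.11,-0.4,0,0,-25.4,0],[15.45,11.39,-0.5,0,0,-31.7,0],[18.54,13.67,-0.6,0,0,-38.1,0],[21.63,15.95,-0.7,0,0,-44.4,0],[24.72,18.23,-0.8,0,0,-50.8,0],[27.81,20.5,-0.9,0,0,-57.1,0],[30.9,22.78,-1.0,0,0,-63.5,0],[30.9,22.78,-1.0,0,0,-63.5,0],[30.9,22.78,-1.0,0,0,-63.5,0],[30.9,22.78,-1.0,0,0,-63.5,0]]}}

```text
clock: 35.8
position: [579.9, 172.8, 200.0]
ee_rot: [0.002, 1.0, -0.0, -0.001]
contact_force: [-0.0, 0.3, 0.4]
gripper_width: 85.1
```

Run:
```python
from st import *
p,d=arm.get_image("wrist"); s=st(); p,d=arm.get_image("wrist"); crop(p,240,120,420,255,4.4,"w14c.png"); np.savez("w14.npz",p=p,d=d,pos=s["position"],q=s["ee_rot"])
p,d=arm.get_image("top"); cv2.imwrite("pics/t14.png",p)
```

```text
[580.07 172.82 200.28] yaw 179.77 35.85 F [ 0.1  -0.59  0.59] T [-0.   -0.    0.02] w 85.1
```

View pics/w14c.png

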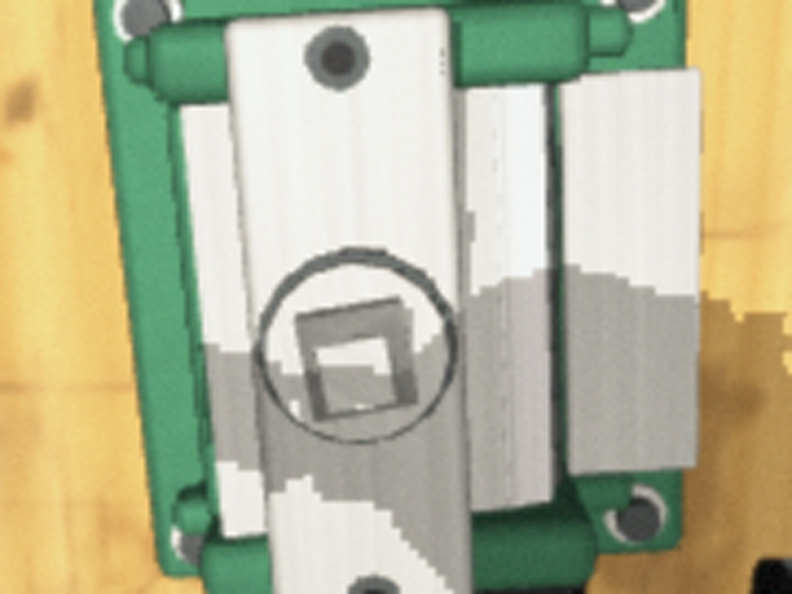

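View pics/t14.png

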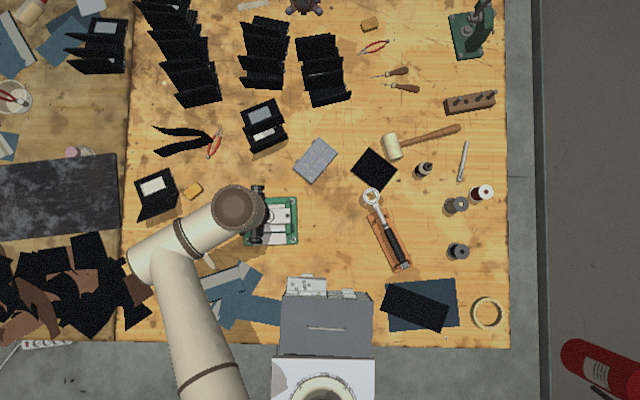

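Run:
```python
from h import *
a=np.load("w1.npz")["p"][178:222,298:346]; b=np.load("w14.npz")["p"][178:222,298:346]
c=np.hstack([cv2.resize(x,None,fx=8,fy=8,interpolation=cv2.INTER_NEAREST) for x in (a,b)]); cv2.imwrite("pics/cmp.png",c)
```

```text
(no output)
```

View pics/cmp.png

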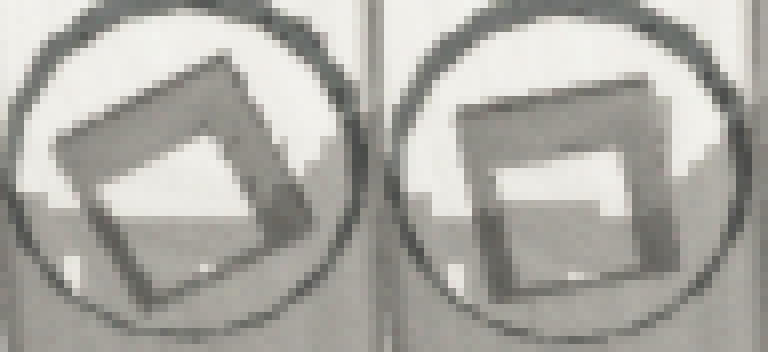

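Run:
```python
import cv2,numpy as np
for n in ("w3","w7","w8","w10","w11","w12"):
    p=cv2.imread(f"pics/{n}.png").astype(int); g=p.mean(2)
    out=[]
    for v in (140,150,165,180,195,210,225):   # dark grip edges
        row=g[v,270:380]; i=np.where(row<75)[0]; i=i[(i>15)&(i<95)]; out.append((270+i.min(),270+i.max(),(540+i.min()+i.max())/2))
    # knob edges by saturation (grey vs wood)
    sat=p.max(2)-p.min(2); kn=[]
    for v in (85,95,105,115): i=np.where(sat[v,280:375]<25)[0]; kn.append((280+i.min(),280+i.max()))
    print(n,[o[2] for o in out],kn)
a=[cv2.imread(f"pics/{n}.png")[60:340,260:390] for n in("w7","w8","w10","w11")]
cv2.imwrite("pics/cmp2.png",cv2.resize(np.hstack(a),None,fx=1.5,fy=1.5))
```

```text
w3 [np.float64(323.5), np.float64(323.5), np.float64(324.0), np.float64(323.5), np.float64(323.5), np.float64(324.0), np.float64(323.5)] [(np.int64(295), np.int64(351)), (np.int64(296), np.int64(351)), (np.int64(296), np.int64(351)), (np.int64(296), np.int64(350))]
w7 [np.float64(324.5), np.float64(324.5), np.float64(324.0), np.float64(324.5), np.float64(324.0), np.float64(324.0), np.float64(323.5)] [(np.int64(297), np.int64(352)), (np.int64(297), np.int64(352)), (np.int64(297), np.int64(352)), (np.int64(297), np.int64(351))]
w8 [np.float64(324.5), np.float64(324.5), np.float64(324.0), np.float64(324.5), np.float64(324.5), np.float64(324.5), np.float64(324.5)] [(np.int64(296), np.int64(352)), (np.int64(297), np.int64(352)), (np.int64(297), np.int64(351)), (np.int64(297), np.int64(351))]
w10 [np.float64(324.5), np.float64(324.0), np.float64(324.5), np.float64(324.5), np.float64(324.0), np.float64(323.5), np.float64(327.0)] [(np.int64(297), np.int64(352)), (np.int64(297), np.int64(351)), (np.int64(297), np.int64(351)), (np.int64(298), np.int64(351))]
w11 [np.float64(323.5), np.float64(323.5), np.float64(324.0), np.float64(324.0), np.float64(324.0), np.float64(324.0), np.float64(324.0)] [(np.int64(296), np.int64(352)), (np.int64(296), np.int64(351)), (np.int64(297), np.int64(351)), (np.int64(297), np.int64(351))]
w12 [np.float64(324.0), np.float64(324.0), np.float64(323.5), np.float64(324.0), np.float64(324.0), np.float64(324.0), np.float64(323.5)] [(np.int64(296), np.int64(352)), (np.int64(296), np.int64(352)), (np.int64(296), np.int64(352)), (np.int64(297), np.int64(351))]
```

View pics/cmp2.png

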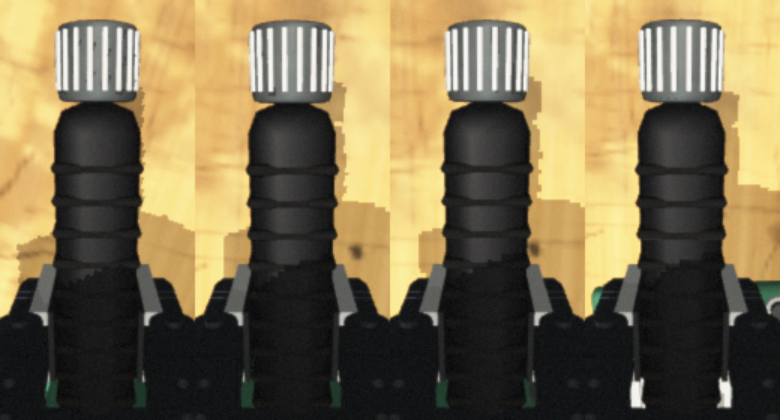

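```bash
python3 -c "
from bench import arm
print(arm.job_done()); print(arm.read_state()['clock'])"
```

```text
the job is handed in; nothing more can be done
None
the job is handed in; nothing more can be done
```

I tightened the bolt until the wrench let go, put the wrench back in its rest and handed the job in at about 36 s of the 72 allowed. I could not see the break-over angle directly, so I judged the click from the forces.

- **Seating:** The ring went down over the head to the collar. Contact force came on at the expected height, and the side picture agreed.
- **Click:** I turned the bolt clockwise in small steps. The moment on the bolt rose to about 1.15 N m, then fell to about 0.6 N m over the next 3 degrees, and I stopped there. By the stated curve, that puts the handle at about 0.1 rad.
- **Bolt rotation:** The wrist pictures show the bolt went from about 27° to 10°, so it turned roughly 17–18° clockwise.
- **Return:** The wrench was still straight in the grip. It lies in both notches at the same heights as at the start. In the last top picture the other things look unmoved, and the open gripper was clear of everything.

**Check that disagreed:** The bolt's final angle from the pictures, with 7° of play, would put the handle nearer the 0.19 rad stop when I stopped. The pull was still falling at that point and never rose as it would against the stop, so I believe it stopped short. I cannot rule out that it reached the stop.

**Lift-off:** It dragged slightly, with about 2–3 N of friction, so the ring was probably not quite in mid-play. I measured no turning moment on the bolt at that point.

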